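# Load the vent-valve leak tester and lock its air setting

## Robot

A 7-joint arm with a two-finger parallel gripper is mounted at the origin on the work surface. World frame = base frame: x ahead of the robot, y to its left, z up, the work surface at z = 0. Lengths are in m, angles in rad, forces in N, time in s.
With the tool pointing down it reaches from about 0.4 to 0.85 m from the base axis. Payload 4.5 kg.
Tool frame: the origin (TCP) lies midway between the tips of the shut fingers; the grasp point (between the pads) lies 19 mm behind it; z points along the fingers, y is the line along which they close (so a half turn about z gives the same grasp; the last joint's range is limited). The gripper opens to 88 mm and grips with 3 to 60 N. Pads are 18 mm wide; open, the fingers measure 123 mm over their backs; the gripper's body (75 mm by 187 mm) begins 45 mm behind the grasp point.
Start: joints at [1.366, 0.689, -0.195, 1.565, 0.157, 0.902, -0.215], TCP at [0.148, -0.607, 0.239] pointing down, gripper open.
Joint ranges: [-3.01, 3.01], [-0.46, 2.08], [-1.47, 1.51], [0.13, 2.56], [-1, 4.14], [0.04, 2.09], [-2.66, 2.66]. Speed limits (rad/s): [2.57, 2.57, 3.14, 3.14, 3.14, 3.14, 3.14].

## Interface

Orientations are given as a unit quaternion [x, y, z, w].
In Python, from plant import * gives the robot as it stands.
- The arm moves only by the tool send_rows, never from a script. Its argument "targets" is a list of rows, each a list of 2 entries, a list of its own where there are three numbers: the shift along the tool's x, y, z in units of 0.3 m (1.0 is 0.3 m), then the turn, a rotation vector about the tool's x, y, z in units of pi rad (1.0 is pi rad). A call has 1 to 12 rows; each row is the pose to reach, as a shift and turn from the pose commanded when the call began, along the tool's axes at that moment, turning the shorter way round; what a row does not reach only later rows make up. A row lasts 1/8 s, in which the tool goes at most 62.5 mm and 10.7 degrees, less where a joint would pass 70% of its speed; a pose out of reach is approached as far as the arm can. A call with a number of a shift or a turn outside -1 to 1 is refused whole. A call with a gripper value outside its range is refused whole. "fingers" is the opening, from 0 (shut) to 1 (fully open), set as the call begins (left out, the last holds). The fingers move at their own pace and stop on an object; "newtons" is the grip in N (left out, the last holds). Time passes only in rows, so rows that repeat a pose let the fingers close. It gives the time, the measured TCP pose, the force, the opening and the grip force at its end, in the units of the state.
- get_state(): the state, without advancing time (a new reading comes with each control period).
- snapshot(name): name is "scene" or "top"; returns a dict with "img" (384x512x3 uint8, blue, green, red), "fx", "fy", "cx", "cy" (pixels), "k1" (the pictures are not rectified: a ray, as slopes to the right and down, at radius r is drawn at 1 + k1 r^2 times it, then the intrinsics apply), "cam_to_world" (4x4, takes a point from camera to world coordinates). Camera axes: x right, y down, z forward; pixel columns grow to the right and rows downward; lengths in m; the calibration is good to about 2 mm. A picture is of the moment at which its call begins. There is no depth.
- finish_job(): hands the job in; it is judged then, once.
The state is a dict: "clock": time; "q": joint angles; "qd": joint speeds; "joint_torque": joint torques, N m; "tool_pos": TCP position; "eef_rot": TCP orientation; "contact_force": force on the tool from outside, world axes, zero at the start; "moment": the same for the moment, N m; "opening": opening from 0.0 (shut) to 1.0 (fully open); "finger_force": force on a finger pad.
Only numpy, scipy, OpenCV 4.12 (cv2) and the standard library are available. Lean on these libraries where they do the work, as an engineer would, in place of code of your own. Each camera call takes 0.05 s, during which the arm holds its last target. There are 200 camera calls.

## Task

Pull the leak tester's carriage out from under its clear overhang and seat every vent valve on the bench fully down in a nest of its own, turned so that its rib sits in the nest's notch. Push the loaded carriage fully home under the overhang and turn the regulator knob so that its pointer faces the raised mark on the ring; only when both are done, slide the clear lock cover fully over the knob. Leave the other things on the bench where they are.

Things in the scene. Friction and masses are not known exactly. Their poses are not given: they have to be found in the camera images.
- valve0: vent valve, white plastic, heavy steel foot, upright, loose (2 to 4 present; identical, any nest fits). Round body 40 mm wide, 40 tall, bevelled foot; grip tab on top, 12 mm thick (y), 36 long (x), 40 to 65 mm up. A vertical rib 8 mm wide reaches out to 30 mm from the axis, 5 to 38 mm up; +x points to the rib, tab in line with it. Origin: centre of the underside, z up. 80 g.
- valve1: vent valve, white plastic, heavy steel foot, upright, loose (2 to 4 present; identical, any nest fits). Round body 40 mm wide, 40 tall, bevelled foot; grip tab on top, 12 mm thick (y), 36 long (x), 40 to 65 mm up. A vertical rib 8 mm wide reaches out to 30 mm from the axis, 5 to 38 mm up; +x points to the rib, tab in line with it. Origin: centre of the underside, z up. 80 g.
- valve2: vent valve, white plastic, heavy steel foot, upright, loose (2 to 4 present; identical, any nest fits). Round body 40 mm wide, 40 tall, bevelled foot; grip tab on top, 12 mm thick (y), 36 long (x), 40 to 65 mm up. A vertical rib 8 mm wide reaches out to 30 mm from the axis, 5 to 38 mm up; +x points to the rib, tab in line with it. Origin: centre of the underside, z up. 80 g.
- valve3: vent valve, white plastic, heavy steel foot, upright, loose (2 to 4 present; identical, any nest fits). Round body 40 mm wide, 40 tall, bevelled foot; grip tab on top, 12 mm thick (y), 36 long (x), 40 to 65 mm up. A vertical rib 8 mm wide reaches out to 30 mm from the axis, 5 to 38 mm up; +x points to the rib, tab in line with it. Origin: centre of the underside, z up. 80 g.
- tester: fixed leak tester. Base plate 300 x 336 x 12 mm, origin: centre of its underside, +x away from the robot at yaw 0. A clear overhang (plate on two side posts) covers x 45 to 135 mm over the full width; underside 96, top 108 mm above the bench, fittings on it to 140 mm. A fully seated valve passes under it with 7 mm to spare, an unseated one does not.
- carriage (a joint): the tester's carriage, m: aluminium plate 85 x 286 mm, top 24 mm above the bench, four nests in a row along y. Slides along the tester's x: 0 = fully home, nests under the middle of the overhang; 0.13 = fully out towards the robot, nest centres 85 mm clear of the overhang. Starts in; needs about 2 N; stays where left.
- carriage_handle (a point): top centre of the carriage's black upright handle plate, 14 mm thick (along the sliding direction), 60 mm wide, rising to 78 mm above the bench (its free upright part is the upper 54 mm), 100 mm in front (-x) of the line of nests. Moves with the carriage; same axes as the tester.
- nest0 (a point): nest 0 (rightmost, -y) on the carriage, 72 mm apart, moves with it: dark twelve-sided collar, 43 mm wide inside, 59 outside, 16 deep, with one notch 11.5 mm wide at the inner face. Origin: centre of its floor, 24 mm above the bench, where a seated valve's origin comes; +x points out through the notch (differs by nest). With its rib off the notch a valve stays 11 mm too high.
- nest1 (a point): nest 1 (second from right) on the carriage, 72 mm apart, moves with it: dark twelve-sided collar, 43 mm wide inside, 59 outside, 16 deep, with one notch 11.5 mm wide at the inner face. Origin: centre of its floor, 24 mm above the bench, where a seated valve's origin comes; +x points out through the notch (differs by nest). With its rib off the notch a valve stays 11 mm too high.
- nest2 (a point): nest 2 (third from right) on the carriage, 72 mm apart, moves with it: dark twelve-sided collar, 43 mm wide inside, 59 outside, 16 deep, with one notch 11.5 mm wide at the inner face. Origin: centre of its floor, 24 mm above the bench, where a seated valve's origin comes; +x points out through the notch (differs by nest). With its rib off the notch a valve stays 11 mm too high.
- nest3 (a point): nest 3 (leftmost, +y) on the carriage, 72 mm apart, moves with it: dark twelve-sided collar, 43 mm wide inside, 59 outside, 16 deep, with one notch 11.5 mm wide at the inner face. Origin: centre of its floor, 24 mm above the bench, where a seated valve's origin comes; +x points out through the notch (differs by nest). With its rib off the notch a valve stays 11 mm too high.
- knob (a joint): regulator knob, rad, 0 to 3.6, grows clockwise seen from above, light friction (0.04 N m), stays where it is left. Black disc of 40 mm diameter whose top is 72 mm above the bench, with an upright bar grip across it 11 mm thick, 40 mm long, from 72 to 96 mm; one end of the bar has a white line: the pointer.
- knob_grip (a point): on the knob's axis, 90 mm above the bench; turns with the knob: its +x points along the bar to the pointer end.
- knob_pointer (a point): pointer end of the knob's bar, on top, 20 mm from the axis.
- scale: fixed flat aluminium ring plate of 68 mm diameter under the knob, centred on the knob's axis, with one raised black mark 22 to 33 mm from the axis; origin on the axis, +x points to the mark. The knob is right when its pointer points along this +x.
- regulator: fixed grey regulator block 225 x 96 mm, 56 mm tall, left of the tester. Origin: at the bench under the knob's axis; the block reaches from x -77 to +148 mm in its frame; +x away from the robot at yaw 0.
- lock (a joint): clear plastic lock cover on the regulator block, a tunnel 76 mm long, 78 mm wide, open at both ends, 105 mm high over the bench, parked behind the knob. It slides along the regulator's -x: 0 m = parked open (centre 100 mm behind the knob's axis), 0.10 m = fully closed, centred over the knob. Needs about 1.5 N, stays where it is left.
- lock_tab (a point): top centre of the cover's black grip tab, 12 mm thick (along y), 36 mm long (along x), from 105 to 128.5 mm above the bench; moves with the cover, same axes as the regulator.
- tin: small steel tin, 34 mm diameter, 26 mm tall, among the valves: leave alone; origin at its underside
- tape: roll of tape, 90 mm diameter, 48 mm tall: leave alone; origin at its underside
- carton: cardboard carton 120 x 90 x 70 mm: leave alone; origin at its underside
- driver: screwdriver lying on the bench: leave alone; origin at its underside
- scanner: dark hand scanner lying on the bench, about 60 x 120 mm, 35 mm high: leave alone; origin at its underside
- spray: spray can, 52 mm diameter, 140 mm tall: leave alone; origin at its underside
There are look-alikes about, which are no part of the job. What is shaped like the valve0 but green or pink is not meant.

How it is judged:
By the outcome, as a careful person would: the job done as asked, in the order asked, and still so for the second after the job is handed in, with the robot touching nothing.
Of valve0, valve1, valve2, valve3 only 2 to 4 are there at a start; the rules pass over those that are not, and their reading is None.
At some moment in a run one of valve0, valve1, valve2, valve3 may be knocked a few centimetres aside while the robot is not near it.
It also fails if it takes over 210 s, if anything falls off the work surface, if the arm or the gripper's body presses on something with over 40 N, if the wrist force passes 120 N, or if a joint passes its speed limit or range.

## Working session

There is one attempt and no reset: what is moved stays moved. The work goes in short steps, Python scripts to look and compute and a tool call to move; the robot and the scene stay as the last step left them, time stands still between calls to the robot, and variables do not carry over. Pictures are saved under pics/ and viewed, at most 14 in all, crops included, and the job is handed in when it is done.

Besides the shell and the picture viewer there is one more tool, called after "Request:" as name([rows], argument=value, ...), one row to a line, values as JSON. send_rows: Moves the arm, as the interface text tells. Its arguments: {"type":"object","properties":{"targets":{"type":"array"},"fingers":{"type":"number"},"newtons":{"type":"number"}},"required":["targets"]}

```bash
mkdir -p pics; ls
cat > h.py <<'E'
from plant import *
import numpy as np, cv2
from scipy.spatial.transform import Rotation as R
E
python3 - <<'E'
from h import *
print(get_state())
for n in ("scene","top"):
    s=snapshot(n); cv2.imwrite(f"pics/{n}0.png",s["img"]); print({k:v for k,v in s.items() if k!="img"})
    np.save(n+"0.npy",s,allow_pickle=True)
E
```

```text
pics
{'clock': 0.0, 'q': array([ 1.36579742,  0.68997399, -0.19452952,  1.56632141,  0.15731864,
        0.9025087 , -0.21510285]), 'qd': array([ 0.00045287, -0.00101346,  0.00158029,  0.00041052, -0.00193798,
       -0.00102564, -0.00020621]), 'joint_torque': array([ 2.13850208e-04, -5.27559829e+01, -1.26674552e+00, -1.53425467e+01,
       -5.27042302e-02,  6.60201695e-03,  1.60211484e-04]), 'tool_pos': array([ 0.14764249, -0.60666913,  0.2379227 ]), 'eef_rot': array([ 9.92873844e-01,  1.19166710e-01, -1.76497767e-04, -8.91046283e-04]), 'contact_force': array([ 0.35423782, -0.74012951,  0.31863606]), 'moment': array([-0.04444855,  0.06848576,  0.06977801]), 'finger_force': 0.0, 'opening': 1.001349570084734}
{'fx': 379.6507743169498, 'fy': 379.6507743169498, 'cx': 256.61967458027686, 'cy': 186.65806835299833, 'k1': -0.08866999044228978, 'cam_to_world': array([[ 0.87198897,  0.39344842, -0.29126205,  0.80133658],
       [ 0.48938429, -0.71493654,  0.49936836, -0.61423132],
       [-0.01175819, -0.57798277, -0.81596425,  1.01540781],
       [ 0.        ,  0.        ,  0.        ,  1.        ]])}
{'fx': 490.9578208372087, 'fy': 490.9578208372087, 'cx': 256.4784896886731, 'cy': 190.17311793613538, 'k1': 0.0740133378482306, 'cam_to_world': array([[-0.02328866, -0.98441333,  0.17432164,  0.16923054],
       [-0.99972437,  0.02241379, -0.00698598, -0.06272998],
       [ 0.00296988, -0.17443629, -0.98466398,  1.86391719],
       [ 0.        ,  0.        ,  0.        ,  1.        ]])}
```

Run:
```python
import cv2
for n in ("scene","top"):
    i=cv2.imread(f"pics/{n}0.png"); cv2.imwrite(f"pics/{n}0b.png",cv2.resize(i,(768,576),interpolation=cv2.INTER_CUBIC))
```

```text
(no output)
```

View pics/scene0b.png

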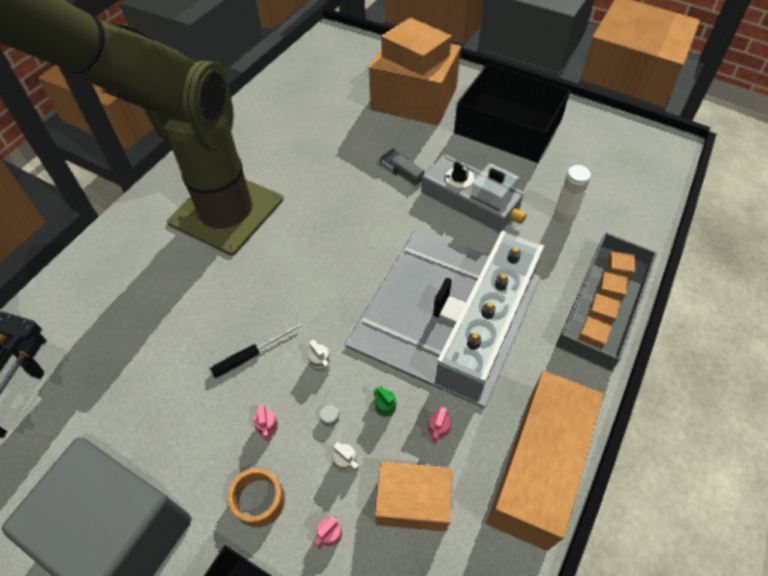

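View pics/top0b.png

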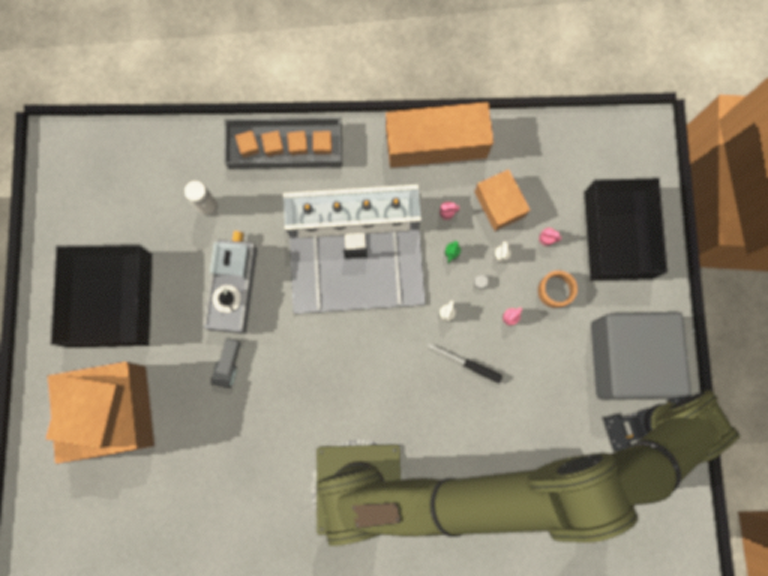

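```bash
cat >> h.py <<'E'
def grab(n,k=4):
    ss=[snapshot(n) for _ in range(k)]; s=dict(ss[0]); s["img"]=np.mean([a["img"] for a in ss],0).astype(np.uint8); return s
def KD(s): return np.array([[s["fx"],0,s["cx"]],[0,s["fy"],s["cy"]],[0,0,1]]),np.array([s["k1"],0,0,0.])
def proj(s,P):
    T=np.linalg.inv(s["cam_to_world"]); K,D=KD(s)
    return cv2.projectPoints(np.asarray(P,float).reshape(-1,3),cv2.Rodrigues(T[:3,:3])[0],T[:3,3],K,D)[0][:,0]
def ray(s,px):
    K,D=KD(s); u=cv2.undistortPoints(np.array([[px]],float),K,D)[0,0]
    T=s["cam_to_world"]; return T[:3,3],T[:3,:3]@np.array([u[0],u[1],1.])
def onz(s,px,z):
    o,d=ray(s,px); return o+d*(z-o[2])/d[2]
def tri(s1,p1,s2,p2):
    o1,d1=ray(s1,p1);o2,d2=ray(s2,p2)
    t=np.linalg.lstsq(np.c_[d1,-d2],o2-o1,rcond=None)[0]
    a,b=o1+d1*t[0],o2+d2*t[1]; return (a+b)/2,np.linalg.norm(a-b)
def load(n): return np.load(n+".npy",allow_pickle=True).item()
def crop(s,x0,y0,x1,y1,f,lines=()):
    # lines: polylines in full pixel coords
    im=cv2.resize(s["img"][y0:y1,x0:x1],None,fx=f,fy=f,interpolation=cv2.INTER_CUBIC)
    for l,c in lines:
        cv2.polylines(im,[np.round((np.asarray(l)+.5-[x0,y0])*f*8).astype(int)],False,c,1,cv2.LINE_AA,3)
    return im
E
python3 - <<'E'
from h import *
S,T=grab("scene",6),grab("top",6); np.save("S0.npy",S,allow_pickle=True);np.save("T0.npy",T,allow_pickle=True)
cv2.imwrite("pics/c1.png",crop(S,225,95,370,275,3.3)); cv2.imwrite("pics/c2.png",crop(T,130,115,290,233,5))
a=lambda x,y:(x/1.5,y/1.5)
for m,p,q in (("v0",(318,353),(448,310)),("v1",(344,456),(503,252)),("handle",(443,285),(354,238)),("tin",(328,412),(481,281)),("knob",(459,170),(227,294))):
    print(m,tri(S,a(*p),T,a(*q)))
E
```

```text
v0 (array([ 0.42549416, -0.2318423 ,  0.0431476 ]), np.float64(0.000555974451878559))
v1 (array([ 0.57247158, -0.37742372,  0.03461877]), np.float64(0.0014308328344062459))
handle (array([ 0.59007681, -0.00912462,  0.11070825]), np.float64(0.020700106095090723))
tin (array([ 0.50098166, -0.3193572 ,  0.02488068]), np.float64(0.0022597854651531623))
knob (array([0.46940891, 0.30784311, 0.09003236]), np.float64(0.0024062149947687065))
```

View pics/c1.png

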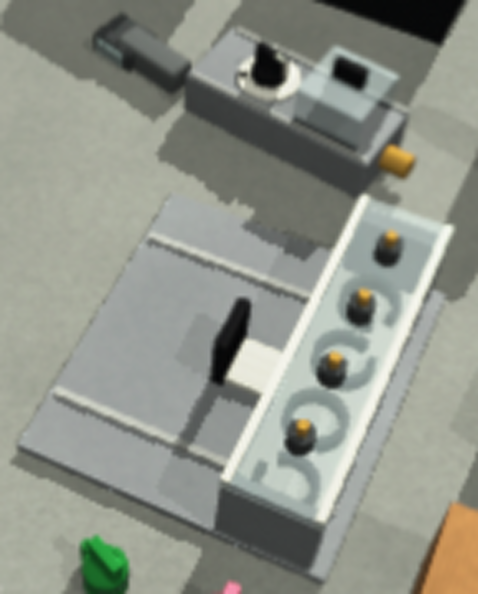

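View pics/c2.png

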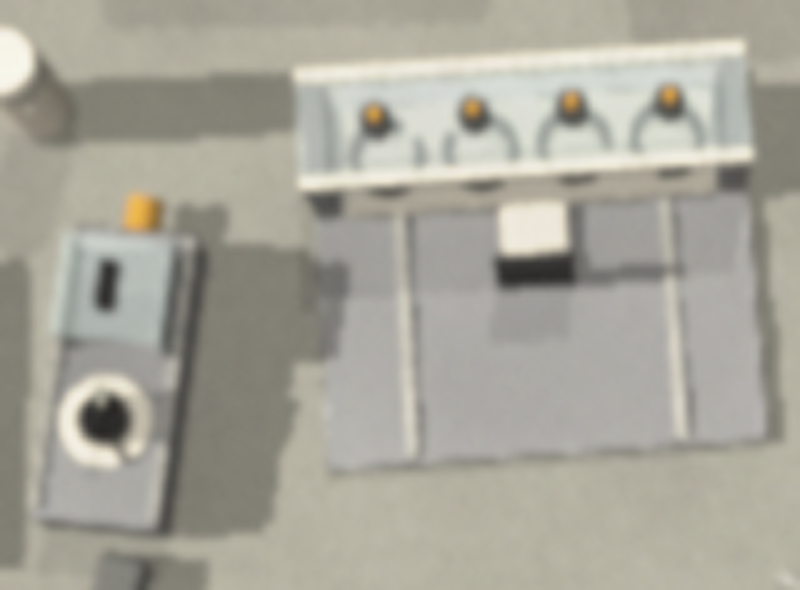

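```bash
cat > fit.py <<'E'
from h import *
from scipy.optimize import least_squares
S,T=load("S0"),load("T0")
c1=lambda x,y:np.array([225+x/3.3-.5,95+y/3.3-.5]); c2=lambda x,y:np.array([130+x/5-.5,115+y/5-.5])
obs=[(S,c1(175,195),(-.15,.168,.012)),(S,c1(18,450),(-.15,-.168,.012)),
(T,c2(330,468),(-.15,.168,.012)),(T,c2(770,438),(-.15,-.168,.012)),
(T,c2(300,190),(.045,.168,.108)),(T,c2(752,160),(.045,-.168,.108)),(T,c2(295,70),(.135,.168,.108)),(T,c2(745,40),(.135,-.168,.108)),
(S,c1(360,200),(.045,.168,.108)),(S,c1(452,230),(.135,.168,.108)),(S,c1(222,483),(.045,-.168,.108)),(S,c1(323,522),(.135,-.168,.108))]
def w(p,P): return R.from_euler('z',p[2]).apply(P)+[p[0],p[1],0]
def f(p): return np.concatenate([proj(s,w(p,P))[0]-px for s,px,P in obs])
r=least_squares(f,[.6,0,0]); print("tester",r.x); print(r.fun.reshape(-1,2).round(2).tolist())
ob2=[(T,c2(38,522),(-.077,.048,.056)),(T,c2(160,530),(-.077,-.048,.056)),(S,c1(187,92),(-.077,-.048,.056)),(S,c1(237,30),(-.077,.048,.056)),
(T,c2(103,420),(0,0,.0575)),(S,c1(268,77),(0,0,.0575)),(S,c1(406,112),(.148,-.048,.056)) if 0 else (T,c2(198,238),(.148,-.048,.056))]
def g(p): return np.concatenate([proj(s,w(p,P))[0]-px for s,px,P in ob2])
r2=least_squares(g,[.47,.3,-.1]); print("reg",r2.x); print(r2.fun.reshape(-1,2).round(2).tolist())
np.save("tester.npy",r.x);np.save("reg.npy",r2.x)
E
python3 fit.py
cat > valve.py <<'E'
from h import *
from scipy.optimize import minimize
W=8
def body(p,z0=0.):
    x,y,a=p; Rz=R.from_euler('z',a)
    t=np.linspace(0,2*np.pi,40); c=np.c_[np.cos(t),np.sin(t)]
    cyl=np.vstack([np.c_[c*r,np.full(40,z)] for r,z in((.016,0),(.02,.004),(.02,.04))])
    box=lambda x0,x1,h,z0,z1:np.array([[X,Y,Z] for X in(x0,x1) for Y in(-h,h) for Z in(z0,z1)])
    return [Rz.apply(q)+[x,y,z0] for q in(cyl,box(-.018,.018,.006,.04,.065),box(0,.03,.004,.005,.038))]
def sil(s,p,box,z0=0.):
    x0,y0,w,h=box; m=np.zeros((h*W,w*W),np.uint8)
    for q in body(p,z0):
        u=(proj(s,q)+.5-[x0,y0])*W
        cv2.fillConvexPoly(m,cv2.convexHull(np.round(u*16).astype(np.int32)),255,cv2.LINE_8,4)
    return cv2.resize(m,(w,h),interpolation=cv2.INTER_AREA)/255.
def white(s,box):
    x0,y0,w,h=box; i=s["img"][y0:y0+h,x0:x0+w].astype(float); return i
def fitv(Ss,p0,z0=0.,verbose=1):
    data=[]
    for s in Ss:
        c=proj(s,[[p0[0],p0[1],z0+.03]])[0]; b=(int(c[0])-14,int(c[1])-14,28,28)
        data.append((s,b,white(s,b)))
    def cost(p):
        e=0
        for s,b,i in data:
            m=cv2.GaussianBlur(sil(s,p,b,z0),(0,0),.6)
            # brightness/blue model: fg & bg colours fitted linearly from the mask itself
            A=np.c_[m.ravel(),1-m.ravel()]; I=i.reshape(-1,3)
            wt=np.ones(len(I))
            sol=np.linalg.lstsq(A,I,rcond=None)[0]; e+=np.minimum(np.abs(A@sol-I),60).mean()
        return e
    best=None
    for a in np.arange(0,2*np.pi,np.pi/8):
        r=minimize(cost,[p0[0],p0[1],a],method="Nelder-Mead",options=dict(initial_simplex=[[p0[0]-.004,p0[1]-.003,a-.2],[p0[0]+.005,p0[1]-.003,a],[p0[0],p0[1]+.005,a],[p0[0],p0[1],a+.25]],maxiter=90,xatol=1e-4,fatol=1e-3))
        if verbose: print(round(r.fun,3),r.x.round(4).tolist())
        if best is None or r.fun<best.fun: best=r
    return best
E
python3 - <<'E'
from valve import *
S,T=load("S0"),load("T0")
L=[]
for p in((.4255,-.232),(.5725,-.3774)):
    b=fitv([S,T],p); print("BEST",b.fun,b.x)
    L.append(b.x)
tiles=[]
for p in L:
    for s in(S,T):
        c=proj(s,[[p[0],p[1],.03]])[0].astype(int)
        ln=[(proj(s,q)[cv2.convexHull(proj(s,q).astype(np.float32),returnPoints=False)[:,0]],(0,0,255)) for q in body(p)]
        a=(c[0]-14,c[1]-14,c[0]+15,c[1]+15)
        tiles.append(np.vstack([crop(s,*a,10),crop(s,*a,10,ln)]))
im=np.hstack(tiles); print(im.shape); cv2.imwrite("pics/v.png",cv2.resize(im,(800,400)))
E
```

```text
tester [ 0.59125802 -0.00267547  0.04930946]
[[-1.09, -0.71], [-0.37, -1.07], [-0.08, 0.01], [-0.0, -0.3], [0.06, -0.45], [0.76, -0.76], [-0.18, -0.02], [0.22, -0.19], [0.45, -1.26], [0.19, -0.45], [-0.56, -0.19], [0.45, 1.49]]
reg [ 0.46787418  0.31431137 -0.09648911]
[[-0.83, -1.04], [0.87, -0.79], [-0.87, -4.16], [-1.96, -0.57], [1.49, -0.36], [0.16, 0.85], [-0.34, -1.66]]
27.584 [0.4343, -0.2691, -0.7873]
27.577 [0.4343, -0.2693, -0.7588]
27.363 [0.4337, -0.2724, 1.1492]
27.367 [0.434, -0.2723, 1.1602]
27.398 [0.4347, -0.2705, 1.0744]
27.329 [0.4342, -0.2691, 2.5272]
27.351 [0.4352, -0.2693, 2.5667]
27.403 [0.4368, -0.2689, 2.5355]
27.335 [0.4342, -0.269, 2.5534]
28.053 [0.4417, -0.265, 3.7683]
27.794 [0.4347, -0.2685, 4.4271]
27.792 [0.4346, -0.2683, 4.3023]
27.617 [0.4373, -0.2694, 5.506]
27.581 [0.4347, -0.2693, 5.503]
27.587 [0.4345, -0.2694, 5.5052]
27.624 [0.4376, -0.2698, 5.526]
BEST 27.32904107350879 [ 0.43424953 -0.26914835  2.52718854]
41.233 [0.5804, -0.3774, 0.0768]
40.463 [0.5814, -0.3744, 1.93]
40.442 [0.5808, -0.3734, 2.045]
40.462 [0.5811, -0.3748, 1.9166]
40.444 [0.5809, -0.3737, 2.0317]
40.434 [0.5804, -0.3722, 2.2129]
40.435 [0.5804, -0.3721, 2.2993]
40.435 [0.5804, -0.372, 2.326]
40.824 [0.582, -0.3736, 4.0036]
40.831 [0.5823, -0.373, 3.9226]
40.817 [0.5821, -0.3732, 3.9689]
40.834 [0.5814, -0.3738, 3.9998]
40.442 [0.5796, -0.3714, 5.6636]
40.464 [0.5799, -0.3717, 5.5094]
40.446 [0.58, -0.3718, 5.5115]
40.446 [0.5793, -0.3717, 5.6813]
BEST 40.43435257151095 [ 0.58043521 -0.3721918   2.21293469]
(580, 1160, 3)
```

View pics/v.png

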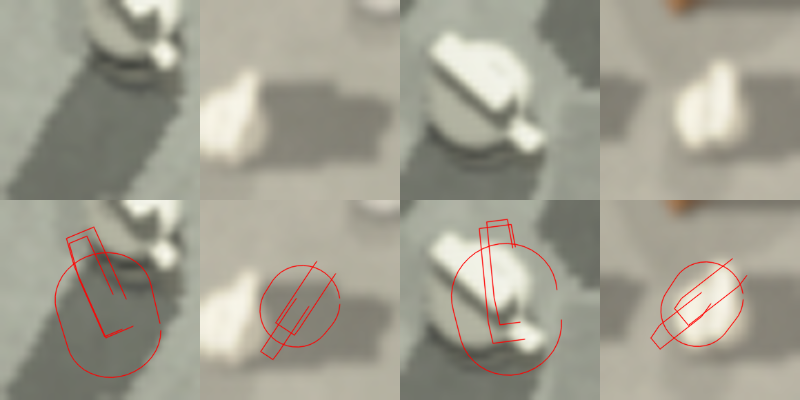

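```bash
cat > rend.py <<'E'
from h import *
from scipy.optimize import minimize, least_squares
SS=3
def rays(s,b):
    x0,y0,w,h=b
    g=(np.stack(np.meshgrid(np.arange(w*SS),np.arange(h*SS)),-1).reshape(-1,2)+.5)/SS-.5+[x0,y0]
    K,D=KD(s); u=cv2.undistortPoints(g[:,None].astype(float),K,D)[:,0]
    d=np.c_[u,np.ones(len(u))]@s["cam_to_world"][:3,:3].T
    return s["cam_to_world"][:3,3],d/np.linalg.norm(d,axis=1)[:,None]
def hitbox(o,d,lo,hi):
    with np.errstate(all='ignore'): a=(lo-o)/d; c=(hi-o)/d
    t0=np.minimum(a,c); t1=np.maximum(a,c); tn=t0.max(1); tf=t1.min(1)
    n=np.zeros_like(d); k=t0.argmax(1); n[np.arange(len(d)),k]=-np.sign(d[np.arange(len(d)),k])
    return np.where((tn<=tf)&(tn>1e-5),tn,np.inf),n
def hitcyl(o,d,r,z0,z1):
    A=(d[:,:2]**2).sum(1); B=(o[:,:2]*d[:,:2]).sum(1); C=(o[:,:2]**2).sum(1)-r*r
    q=np.sqrt(np.maximum(B*B-A*C,0)); ok=B*B>A*C; ta,tb=(-B-q)/A,(-B+q)/A
    with np.errstate(all='ignore'): a=(z0-o[:,2])/d[:,2]; c=(z1-o[:,2])/d[:,2]
    lo=np.minimum(a,c); hi=np.maximum(a,c); tn=np.maximum(ta,lo); tf=np.minimum(tb,hi)
    P=o+d*tn[:,None]; side=ta>lo
    n=np.where(side[:,None],np.c_[P[:,:2]/r,0*A],np.c_[0*A,0*A,-np.sign(d[:,2])])
    return np.where(ok&(tn<=tf)&(tn>1e-5),tn,np.inf),n
V=[("c",.02,.0,.04),("b",(-.018,-.006,.04),(.018,.006,.065)),("b",(.0,-.004,.005),(.03,.004,.038))]
def hit(o,d):
    T=np.full(len(d),np.inf); N=np.zeros_like(d)
    for p in V:
        t,n=hitcyl(o,d,*p[1:]) if p[0]=="c" else hitbox(o,d,np.array(p[1]),np.array(p[2]))
        m=t<T; T[m]=t[m]; N[m]=n[m]
    return T,N
def feats(s,b,R0,p,sun,z0=0.):
    o,d=R0; M=R.from_euler('z',p[2]).as_matrix()
    ol=np.broadcast_to((o-[p[0],p[1],z0])@M,d.shape); dl=d@M; sl=sun@M
    T,N=hit(ol,dl); v=np.isfinite(T); tg=(-z0-ol[:,2])/dl[:,2]
    P=ol+dl*np.where(v,T,tg)[:,None]; N[~v]=[0,0,1]
    sh=np.isfinite(hit(P+N*2e-4,np.broadcast_to(sl,P.shape).copy())[0])
    dif=np.maximum(N@sl,0)*~sh
    F=np.stack([v,v*dif,~v,(~v)*dif],1).astype(float)
    w,h=b[2:]; F=F.reshape(h*SS,w*SS,4)
    F=cv2.GaussianBlur(F,(0,0),.5*SS)
    return cv2.resize(F,(w,h),interpolation=cv2.INTER_AREA).reshape(-1,4)
def setup(Ss,p0,z0=0.,hw=15):
    D=[]
    for s in Ss:
        c=np.round(proj(s,[[p0[0],p0[1],z0+.03]])[0]).astype(int); b=(c[0]-hw,c[1]-hw,2*hw+1,2*hw+1)
        D.append((s,b,rays(s,b),s["img"][b[1]:b[1]+b[3],b[0]:b[0]+b[2]].reshape(-1,3).astype(float)))
    return D
def cost(D,p,sun,z0=0.,out=False):
    e=0; Ms=[]
    for s,b,r,I in D:
        F=feats(s,b,r,p,sun,z0); sol=np.linalg.lstsq(F,I,rcond=None)[0]
        e+=np.minimum(np.abs(F@sol-I),50).mean(); Ms.append((F@sol).reshape(b[3],b[2],3))
    return (e,Ms) if out else e
def fitv(Ss,p0,sun,z0=0.,n=12,a0=None,hw=15):
    D=setup(Ss,p0,z0,hw); res=[]
    for a in (np.arange(n)*2*np.pi/n if a0 is None else [a0]):
        x=np.array([p0[0],p0[1],a]); sim=np.vstack([x]+[x+np.diag([.006,.006,.25])[k] for k in range(3)])
        r=minimize(lambda p:cost(D,p,sun,z0),x,method="Nelder-Mead",options=dict(initial_simplex=sim,maxiter=60,xatol=2e-4,fatol=1e-3)); res.append((r.fun,r.x))
    res.sort(key=lambda q:q[0]); f,x=res[0]
    r=minimize(lambda p:cost(D,p,sun,z0),x,method="Nelder-Mead",options=dict(maxiter=120,xatol=1e-5,fatol=1e-4))
    return r.fun,r.x,[(round(q[0],2),round(q[1][2]%6.2832,2)) for q in res[1:4]],D
E
time python3 - <<'E'
from rend import *
S,T=load("S0"),load("T0")
sun=np.array([.15,.8,1]); 
L=[]
D1=None
for it in range(2):
    sun/=np.linalg.norm(sun); L=[]
    for p in((.4255,-.232),(.5725,-.3774)):
        f,x,o,D=fitv([S,T],p,sun,n=12); print(f,x,o); L.append((D,x))
    if it==0:
        r=minimize(lambda q:sum(cost(D,x,np.r_[q,1]/np.linalg.norm(np.r_[q,1])) for D,x in L),sun[:2]/sun[2],method="Nelder-Mead",options=dict(maxiter=60)); print(r.x,r.fun); sun=np.r_[r.x,1]
np.save("sun.npy",sun)
t=[]
for D,x in L:
    e,M=cost(D,x,sun,out=True)
    print("each",[fitv([s],x,sun,a0=x[2])[1] for s in(S,T)])
    for (s,b,r,I),m in zip(D,M): t.append(np.vstack([I.reshape(m.shape),m]))
cv2.imwrite("pics/v2.png",cv2.resize(np.clip(np.hstack(t),0,255).astype(np.uint8),(800,400),interpolation=cv2.INTER_CUBIC))
E
```

```text
17.3115903088011 [ 0.42477288 -0.23099161 -0.41654919] [(np.float64(17.35), np.float64(5.86)), (np.float64(17.35), np.float64(5.86)), (np.float64(17.72), np.float64(5.8))]
25.535724707558842 [ 0.57212362 -0.37615403 -0.20333547] [(np.float64(25.56), np.float64(6.08)), (np.float64(25.57), np.float64(6.08)), (np.float64(25.6), np.float64(6.08))]
[0.05023283 1.22053932] 38.20028164608013
14.344765446745761 [ 0.42330871 -0.23043792 -0.40878782] [(np.float64(14.37), np.float64(5.87)), (np.float64(14.38), np.float64(5.88)), (np.float64(14.43), np.float64(5.87))]
23.191254707920926 [ 0.57192691 -0.37607309 -0.20478623] [(np.float64(23.2), np.float64(6.08)), (np.float64(23.2), np.float64(6.08)), (np.float64(23.2), np.float64(6.08))]
each [array([ 0.42330714, -0.23043731, -0.40880554]), array([ 0.42410666, -0.23213402, -0.373109  ])]
each [array([ 0.57171418, -0.37599211, -0.2070529 ]), array([ 0.57282723, -0.3793521 , -0.11018919])]
real	4m21.665s
user	3m28.735s
sys	0m53.355s
```

View pics/v2.png

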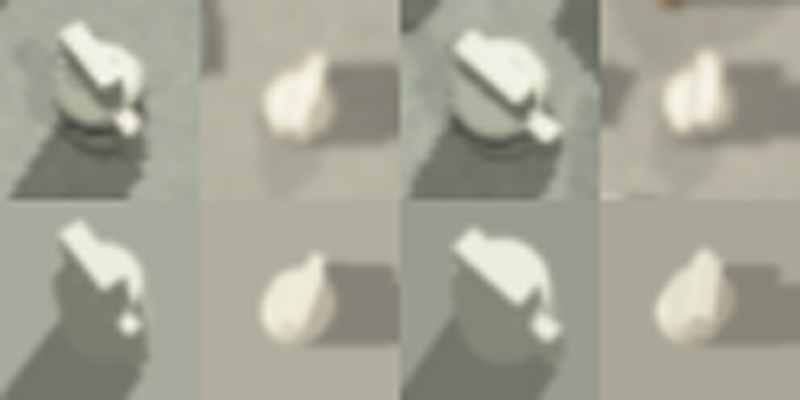

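```bash
cat > plan.py <<'E'
from h import *
def plan(*tg,st=None):
    """targets (x,y,z,yaw of tool x axis; tool down). prints rows relative to the present pose"""
    st=st or get_state(); p=st["tool_pos"]; q=R.from_quat(st["eef_rot"])
    for x,y,z,a in tg:
        best=None
        for k in(0,np.pi,-np.pi):
            Q=R.from_euler('z',a+k)*R.from_euler('x',np.pi)
            rv=(q.inv()*Q).as_rotvec()
            if best is None or np.linalg.norm(rv)<np.linalg.norm(best)-1e-6: best=rv
        d=q.inv().apply(np.array([x,y,z])-p)/.3
        print([d.round(3).tolist(),(best/np.pi).round(3).tolist()], "mm",round(np.linalg.norm(d)*300),"deg",round(np.degrees(np.linalg.norm(best))))
def st():
    s=get_state(); M=R.from_quat(s["eef_rot"]).as_matrix()
    print("t",round(s["clock"],2),"tcp",s["tool_pos"].round(4),"yaw",round(np.arctan2(M[1,0],M[0,0]),4),"tilt",np.degrees(np.arccos(-M[2,2])).round(2),"F",s["contact_force"].round(1),"open",round(s["opening"],3),"grip",round(s["finger_force"],1),"q7",s["q"][6].round(2))
def tw(p,P): P=np.asarray(P,float); return R.from_euler('z',p[2]).apply(P)+[p[0],p[1],0]
E
python3 - <<'E'
from plan import *
te=np.load("tester.npy"); S,T=load("S0"),load("T0")
h=tw(te,(-.01,0,.078)); print(h)
a=proj(S,h)[0]; b=proj(T,h)[0]; print("c1",(a-[225,95]+.5)*3.3,"c2",(b-[130,115]+.5)*5)
st(); plan((.33,-.33,.24,te[2]))
E
```

```text
[ 0.58127017 -0.00316837  0.078     ]
c1 [236.40699303 324.37190458] c2 [534.99630258 253.9016127 ]
t 0.7 tcp [ 0.1479 -0.6073  0.2388] yaw 0.2388 tilt 0.01 F [ 0.1  0.2 -0.1] open 1.002 grip 0.0 q7 -0.22
[[0.809, -0.755, -0.004], [0.0, -0.0, 0.06]] mm 332 deg 11
```

Request:
send_rows([
  [[0.809,-0.755,0],[0,0,0.06]],
  [[0.809,-0.755,0],[0,0,0.06]],
  [[0.809,-0.755,0],[0,0,0.06]],
  [[0.809,-0.755,0],[0,0,0.06]],
  [[0.809,-0.755,0],[0,0,0.06]],
  [[0.809,-0.755,0],[0,0,0.06]],
  [[0.809,-0.755,0],[0,0,0.06]],
  [[0.809,-0.755,0],[0,0,0.06]],
], fingers=1.0, newtons=30)

```text
clock: 1.7
tool_pos: [0.3293, -0.3311, 0.2388]
eef_rot: [1.0, 0.024, -0.0, 0.001]
contact_force: [-0.4, -0.0, 0.0]
opening: 0.999
finger_force: 0.0
```

Run:
```python
from plan import *
te=np.load("tester.npy"); h=tw(te,(-.01,0,.078)); st(); plan((.45,-.15,.2,te[2]),(h[0],h[1],.2,te[2]))
```

```text
t 1.7 tcp [ 0.3293 -0.3311  0.2388] yaw 0.0483 tilt 0.06 F [-0.4 -0.   0. ] open 0.999 grip 0.0 q7 -0.93
[[0.431, -0.584, 0.129], [0.0, 0.0, -0.0]] mm 221 deg 0
[[0.892, -1.051, 0.128], [0.0, 0.0, -0.0]] mm 415 deg 0
```

Request:
send_rows([
  [[0.3,-0.35,0.05],[0,0,0]],
  [[0.85,-1.0,0.129],[0,0,0]],
  [[0.85,-1.0,0.129],[0,0,0]],
  [[0.85,-1.0,0.129],[0,0,0]],
  [[0.85,-1.0,0.129],[0,0,0]],
  [[0.85,-1.0,0.129],[0,0,0]],
  [[0.85,-1.0,0.129],[0,0,0]],
  [[0.85,-1.0,0.129],[0,0,0]],
  [[0.85,-1.0,0.129],[0,0,0]],
  [[0.85,-1.0,0.129],[0,0,0]],
])

```text
clock: 2.95
tool_pos: [0.5688, -0.0201, 0.2003]
eef_rot: [1.0, 0.023, -0.0, 0.001]
contact_force: [-0.7, -0.5, 0.5]
opening: 1.0
finger_force: 0.0
```

Run:
```python
from plan import *
te=np.load("tester.npy"); h=tw(te,(-.01,0,.078)); st(); plan((h[0],h[1],.11,te[2]),(h[0],h[1],.050,te[2]))
```

```text
t 2.95 tcp [ 0.5688 -0.0201  0.2003] yaw 0.0465 tilt 0.08 F [-0.7 -0.5  0.5] open 1.0 grip 0.0 q7 -1.61
[[0.044, -0.055, 0.301], [0.0, 0.0, -0.001]] mm 93 deg 0
[[0.044, -0.055, 0.501], [0.0, 0.0, -0.001]] mm 152 deg 0
```

Request:
send_rows([
  [[0.044,-0.055,0.05],[0,0,0]],
  [[0.044,-0.055,0.2],[0,0,0]],
  [[0.044,-0.055,0.3],[0,0,0]],
  [[0.044,-0.055,0.4],[0,0,0]],
  [[0.044,-0.055,0.5],[0,0,0]],
  [[0.044,-0.055,0.5],[0,0,0]],
])

```text
clock: 3.7
tool_pos: [0.5804, 0.0009, 0.0474]
eef_rot: [1.0, 0.026, -0.002, -0.0]
contact_force: [-0.8, -0.4, 0.3]
opening: 0.999
finger_force: 0.0
```

Request:
send_rows([
  [[0,0,0],[0,0,0]],
  [[0,0,0],[0,0,0]],
  [[0,0,0],[0,0,0]],
  [[0,0,0],[0,0,0]],
  [[0,0,0],[0,0,0]],
  [[0,0,0],[0,0,0]],
], fingers=0.0, newtons=30)

```text
clock: 4.45
tool_pos: [0.583, -0.0019, 0.051]
eef_rot: [1.0, 0.025, 0.001, 0.001]
contact_force: [0.6, -4.8, 6.1]
opening: 0.676
finger_force: 30.0
```

Request:
send_rows([
  [[-0.06,0,0],[0,0,0]],
  [[-0.12,0,0],[0,0,0]],
  [[-0.18,0,0],[0,0,0]],
  [[-0.24,0,0],[0,0,0]],
  [[-0.3,0,0],[0,0,0]],
  [[-0.36,0,0],[0,0,0]],
  [[-0.4,0,0],[0,0,0]],
  [[-0.425,0,0],[0,0,0]],
  [[-0.44,0,0],[0,0,0]],
  [[-0.445,0,0],[0,0,0]],
  [[-0.445,0,0],[0,0,0]],
])

```text
clock: 5.82
tool_pos: [0.4566, -0.0077, 0.051]
eef_rot: [1.0, 0.024, 0.008, 0.0]
contact_force: [9.7, -6.3, 1.7]
opening: 0.673
finger_force: 30.0
```

Run:
```python
from plan import *
st()
```

```text
t 5.83 tcp [ 0.4566 -0.0077  0.051 ] yaw 0.0486 tilt 0.89 F [ 9.7 -6.3  1.7] open 0.673 grip 30.0 q7 -1.67
```

Request:
send_rows([
  [[0.01,0,0],[0,0,0]],
  [[0.01,0,0],[0,0,0]],
  [[0.01,0,0],[0,0,0]],
  [[0.01,0,0],[0,0,0]],
], fingers=1.0)

```text
clock: 6.32
tool_pos: [0.4511, -0.0065, 0.0499]
eef_rot: [1.0, 0.025, -0.001, -0.0]
contact_force: [-0.1, 0.2, 0.4]
opening: 0.996
finger_force: 0.0
```

Request:
send_rows([
  [[0.01,0,-0.2],[0,0,0]],
  [[0.01,0,-0.4],[0,0,0]],
  [[0.01,0,-0.6],[0,0,0]],
  [[0.01,0,-0.65],[0,0,0]],
  [[0.01,0,-0.65],[0,0,0]],
])

```text
clock: 6.95
tool_pos: [0.455, -0.0066, 0.246]
eef_rot: [1.0, 0.025, 0.001, -0.0]
contact_force: [0.4, -0.4, -0.2]
opening: 0.998
finger_force: 0.0
```

Run:
```python
from plan import *
st(); plan((.4235,-.231,.22,-.41))
```

```text
t 6.95 tcp [ 0.455  -0.0066  0.246 ] yaw 0.0503 tilt 0.15 F [ 0.4 -0.4 -0.2] open 0.998 grip 0.0 q7 -1.65
[[-0.143, 0.742, 0.086], [-0.0, -0.001, 0.147]] mm 228 deg 26
```

Request:
send_rows([
  [[-0.143,0.742,0.086],[0,0,0.147]],
  [[-0.143,0.742,0.086],[0,0,0.147]],
  [[-0.143,0.742,0.086],[0,0,0.147]],
  [[-0.143,0.742,0.086],[0,0,0.147]],
  [[-0.143,0.742,0.086],[0,0,0.147]],
  [[-0.143,0.742,0.086],[0,0,0.147]],
])

```text
clock: 7.7
tool_pos: [0.4225, -0.2298, 0.2181]
eef_rot: [0.979, -0.204, -0.001, -0.001]
contact_force: [-0.0, -0.0, -0.3]
opening: 1.0
finger_force: 0.0
```

Run:
```python
from plan import *
st()
S,T=grab("scene",4),grab("top",4); np.save("S1.npy",S,allow_pickle=True);np.save("T1.npy",T,allow_pickle=True)
te=np.load("tester.npy")
t=np.linspace(0,2*np.pi,60)
def lines(s):
    L=[]
    for k in range(4):
        y=-.108+.072*k
        L.append((proj(s,[tw(te,(-.04+.0215*np.cos(a),y+.0215*np.sin(a),.04)) for a in t]),(0,0,255)))
    return L
def c(s,hx,hy,f,l=()):
    p=proj(s,tw(te,(-.04,0,.04)))[0].astype(int); return crop(s,p[0]-hx,p[1]-hy,p[0]+hx,p[1]+hy,f,l)
a=c(S,50,62,4); b=c(S,50,62,4,lines(S)); d=np.vstack([c(T,62,14,6)[:, :], c(T,62,14,6,lines(T))])
print(a.shape,d.shape)
cv2.imwrite("pics/n1.png",np.hstack([a,b]));cv2.imwrite("pics/n2.png",d)
```

```text
t 7.7 tcp [ 0.4225 -0.2298  0.2181] yaw -0.4106 tilt 0.17 F [-0.  -0.  -0.3] open 1.0 grip 0.0 q7 -1.53
(496, 400, 3) (336, 744, 3)
```

View pics/n1.png

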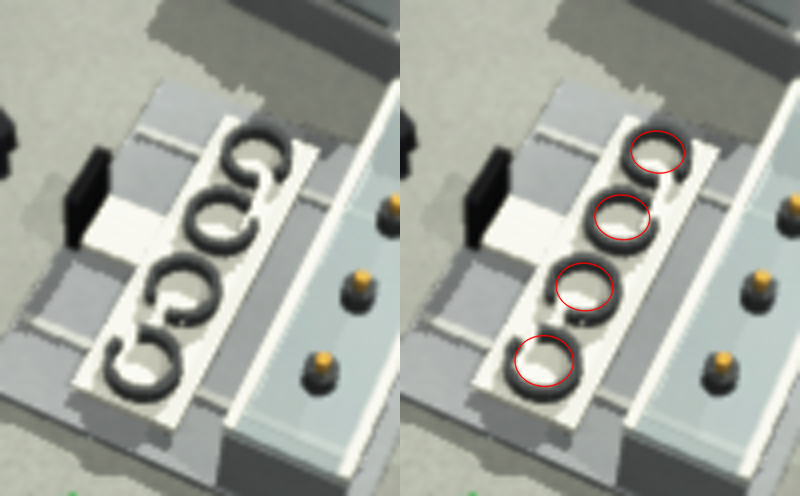

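View pics/n2.png

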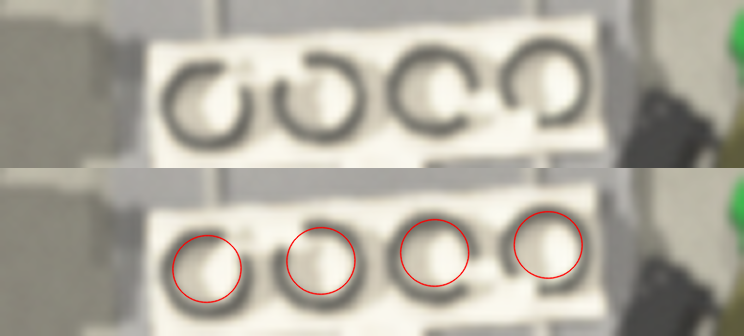

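```bash
cat > nest.py <<'E'
from rend import *
sun=np.load("sun.npy"); te=np.load("tester.npy"); sun=sun/sun[2]
S,T=load("S1"),load("T1")
Z=np.linspace(.0241,.040,7)
def inring(P,c,a):   # P (n,2)
    q=P-c; r=np.hypot(*q.T)
    dx,dy=np.cos(a),np.sin(a); u=q@[dx,dy]; v=np.abs(q@[-dy,dx])
    return (r>.0217)&(r<.0297)&~((u>0)&(v<.00575))
def ring(s,b,rr,c,a):
    o,d=rr; at=lambda z:(o+d*((z-o[2])/d[:,2])[:,None])[:,:2]
    dark=np.zeros(len(d),bool); sh=dark.copy(); P=at(.024)
    for z in Z:
        dark|=inring(at(z),c,a); sh|=inring(P+sun[:2]*(z-.024),c,a)
    F=np.stack([dark,~dark&~sh,~dark&sh],1).astype(float).reshape(b[3]*SS,b[2]*SS,3)
    F=cv2.resize(cv2.GaussianBlur(F,(0,0),.5*SS),(b[2],b[3]),interpolation=cv2.INTER_AREA).reshape(-1,3)
    return F
def data(c0):
    D=[]
    for s in(S,T):
        c=np.round(proj(s,[[c0[0],c0[1],.032]])[0]).astype(int); b=(c[0]-14,c[1]-14,29,29)
        r=rays(s,b); I=s["img"][b[1]:b[1]+29,b[0]:b[0]+29].reshape(-1,3).astype(float)
        o,d=r; P=(o+d*((.03-o[2])/d[:,2])[:,None])[:,:2].reshape(29,SS,29,SS,2).mean((1,3)).reshape(-1,2)
        D.append((s,b,r,I,np.hypot(*(P-c0).T)<.035))
    return D
def cost(D,p):
    e=0
    for s,b,r,I,m in D:
        F=ring(s,b,r,p[:2],p[2])[m]; sol=np.linalg.lstsq(F,I[m],rcond=None)[0]; e+=np.abs(F@sol-I[m]).mean()
    return e
if __name__=="__main__":
    out=[]
    for k,a0 in enumerate((3.7,3.9+.6,1.0,5.7)):
        c0=tw(te,(-.04,-.108+.072*k,0))[:2]; D=data(c0)
        A=[cost(D,[*c0,a]) for a in np.arange(0,6.28,.2)]; a=np.argmin(A)*.2
        f=lambda D,x:minimize(lambda p:cost(D,p),x,method="Nelder-Mead",options=dict(initial_simplex=np.vstack([x]+[x+np.diag([.004,.004,.2])[j] for j in range(3)]),maxiter=90,xatol=1e-5,fatol=1e-3))
        r=f(D,np.array([*c0,a])); print(k,r.fun.round(2),r.x.round(4),"d",(r.x[:2]-c0).round(4),"S/T",[f([q],r.x).x.round(4).tolist() for q in D]); out.append(r.x)
    np.save("nests.npy",out)
    o=np.array(out); v=(o[3]-o[0])[:2]; print("pitch",np.hypot(*v)/3,"yaw",np.arctan2(-v[0],v[1]))
E
time python3 nest.py
```

```text
Traceback (most recent call last):
  File "nest.py", line 33, in <module>
    c0=tw(te,(-.04,-.108+.072*k,0))[:2]; D=data(c0)
       ^^
NameError: name 'tw' is not defined. Did you mean: 'te'?

real	0m1.162s
user	0m1.616s
sys	0m0.173s
```

```bash
sed -i '1a from plan import tw' nest.py; time python3 nest.py
```

```text
0 29.16 [ 0.5552 -0.112   2.4293] d [-0.0014  0.0005] S/T [[0.5556, -0.112, 2.4134], [0.5532, -0.1118, 2.5358]]
1 28.61 [ 0.5516 -0.0397  4.4396] d [-0.0015  0.0009] S/T [[0.5524, -0.04, 4.4368], [0.5502, -0.0399, 4.4684]]
2 28.68 [0.5483 0.0319 0.7923] d [-0.0012  0.0005] S/T [[0.549, 0.0316, 0.8271], [0.5471, 0.0319, 0.7062]]
3 28.16 [0.5451 0.1036 5.4756] d [-0.0009  0.0004] S/T [[0.5458, 0.1037, 5.4439], [0.5439, 0.1033, 5.4639]]
pitch 0.07195338292368343 yaw 0.047100847123950566
real	0m19.876s
user	0m20.426s
sys	0m0.140s
```

Run:
```python
from plan import *
st(); plan((.4236,-.2309,.10,-.409),(.4236,-.2309,.045,-.409))
S,T=load("S1"),load("T1")
print(proj(T,[.4236,-.2309,.05]),proj(T,[.572,-.376,.05]))
# was anything moved since start? difference between old and new pictures around valve 1
for s0,s1 in((load("S0"),S),(load("T0"),T)):
    for p in((.4236,-.2309,.03),(.572,-.376,.03)):
        c=proj(s0,p)[0].astype(int); sl=np.s_[c[1]-9:c[1]+10,c[0]-9:c[0]+10]
        print(np.abs(s0["img"][sl].astype(float)-s1["img"][sl]).mean().round(1))
```

```text
t 8.1 tcp [ 0.4233 -0.2305  0.2193] yaw -0.4103 tilt 0.01 F [-0.6  0.1 -0.8] open 0.999 grip 0.0 q7 -1.53
[[0.001, 0.001, 0.398], [-0.0, -0.0, -0.0]] mm 119 deg 0
[[0.001, 0.001, 0.581], [-0.0, -0.0, -0.0]] mm 174 deg 0
[[298.53792701 206.86651703]] [[335.47415547 167.11629216]]
14.6
14.2
112.0
19.7
```

Request:
send_rows([
  [[0,0,0.15],[0,0,0]],
  [[0,0,0.28],[0,0,0]],
  [[0,0,0.4],[0,0,0]],
  [[0,0,0.48],[0,0,0]],
  [[0,0,0.53],[0,0,0]],
  [[0,0,0.56],[0,0,0]],
  [[0,0,0.58],[0,0,0]],
  [[0,0,0.58],[0,0,0]],
], fingers=0.6)

```text
clock: 9.1
tool_pos: [0.4232, -0.2312, 0.0454]
eef_rot: [0.979, -0.204, 0.0, 0.0]
contact_force: [0.4, 1.1, -0.2]
opening: 0.602
finger_force: 0.0
```

Request:
send_rows([
  [[0,0,0],[0,0,0]],
  [[0,0,0],[0,0,0]],
  [[0,0,0],[0,0,0]],
  [[0,0,0],[0,0,0]],
  [[0,0,0],[0,0,0]],
  [[0,0,0],[0,0,0]],
], fingers=0.0, newtons=25)

```text
clock: 9.85
tool_pos: [0.4231, -0.2311, 0.0452]
eef_rot: [0.979, -0.204, 0.0, 0.0]
contact_force: [0.5, -0.1, 0.2]
opening: 0.135
finger_force: 25.0
```

Request:
send_rows([
  [[0,0,-0.1],[0,0,0]],
  [[0,0,-0.25],[0,0,0]],
  [[0,0,-0.4],[0,0,0]],
  [[0,0,-0.4],[0,0,0]],
])

```text
clock: 10.35
tool_pos: [0.4247, -0.232, 0.1678]
eef_rot: [0.979, -0.204, 0.003, 0.001]
contact_force: [0.9, -0.1, -1.3]
opening: 0.131
finger_force: 25.0
```

Run:
```python
from plan import *
st(); n=np.load("nests.npy")
plan((n[2,0],n[2,1],.16,n[2,2]))
```

```text
t 10.35 tcp [ 0.4247 -0.232   0.1678] yaw -0.4118 tilt 0.37 F [ 0.9 -0.1 -1.3] open 0.131 grip 25.0 q7 -1.52
[[0.025, -0.971, 0.026], [0.001, -0.002, -0.383]] mm 292 deg 69
```

Request:
send_rows([
  [[0.025,-0.971,0.026],[0,0,-0.383]],
  [[0.025,-0.971,0.026],[0,0,-0.383]],
  [[0.025,-0.971,0.026],[0,0,-0.383]],
  [[0.025,-0.971,0.026],[0,0,-0.383]],
  [[0.025,-0.971,0.026],[0,0,-0.383]],
  [[0.025,-0.971,0.026],[0,0,-0.383]],
  [[0.025,-0.971,0.026],[0,0,-0.383]],
  [[0.025,-0.971,0.026],[0,0,-0.383]],
  [[0.025,-0.971,0.026],[0,0,-0.383]],
  [[0.025,-0.971,0.026],[0,0,-0.383]],
])

```text
clock: 11.6
tool_pos: [0.5462, 0.0328, 0.1571]
eef_rot: [0.923, 0.385, -0.0, -0.0]
contact_force: [-0.1, 1.2, -1.0]
opening: 0.134
finger_force: 25.0
```

Run:
```python
from plan import *
st(); n=np.load("nests.npy")
plan((n[2,0],n[2,1],.11,n[2,2]),(n[2,0],n[2,1],.09,n[2,2]),(n[2,0],n[2,1],.069,n[2,2]))
```

```text
t 11.6 tcp [0.5462 0.0328 0.1571] yaw 0.7909 tilt 0.03 F [-0.1  1.2 -1. ] open 0.134 grip 25.0 q7 -1.17
[[0.003, 0.007, 0.157], [-0.0, 0.0, -0.0]] mm 47 deg 0
[[0.003, 0.007, 0.224], [-0.0, 0.0, -0.0]] mm 67 deg 0
[[0.003, 0.007, 0.294], [-0.0, 0.0, -0.0]] mm 88 deg 0
```

Request:
send_rows([
  [[0.004,0.007,0.1],[0,0,0]],
  [[0.004,0.007,0.18],[0,0,0]],
  [[0.004,0.007,0.224],[0,0,0]],
  [[0.004,0.007,0.224],[0,0,0]],
])

```text
clock: 12.1
tool_pos: [0.5483, 0.0323, 0.0896]
eef_rot: [0.923, 0.386, -0.001, -0.0]
contact_force: [-0.3, 0.6, -0.5]
opening: 0.138
finger_force: 25.0
```

Request:
send_rows([
  [[0,0,0.02],[0,0,0]],
  [[0,0,0.035],[0,0,0]],
  [[0,0,0.05],[0,0,0]],
  [[0,0,0.05],[0,0,0]],
])

```text
clock: 12.6
tool_pos: [0.5486, 0.0322, 0.075]
eef_rot: [0.923, 0.386, -0.0, -0.0]
contact_force: [0.4, -0.0, -0.7]
opening: 0.135
finger_force: 25.0
```

Run:
```python
from plan import *
st(); n=np.load("nests.npy"); print(n[2])
```

```text
t 12.6 tcp [0.5486 0.0322 0.075 ] yaw 0.7917 tilt 0.03 F [ 0.4 -0.  -0.7] open 0.135 grip 25.0 q7 -1.21
[0.54832498 0.03185552 0.79234829]
```

Request:
send_rows([
  [[0,0,0.01],[0,0,0]],
  [[0,0,0.017],[0,0,0]],
  [[0,0,0.022],[0,0,0]],
  [[0,0,0.026],[0,0,0]],
  [[0,0,0.026],[0,0,0]],
])

```text
clock: 13.22
tool_pos: [0.5501, 0.0324, 0.0691]
eef_rot: [0.923, 0.386, 0.002, 0.001]
contact_force: [-1.5, 0.3, 12.4]
opening: 0.135
finger_force: 25.0
```

Request:
send_rows([
  [[0,0,-0.005],[0,0,0]],
  [[0,0,-0.005],[0,0,0]],
  [[0,0,-0.005],[0,0,0]],
], fingers=0.5)

```text
clock: 13.6
tool_pos: [0.5486, 0.0322, 0.0687]
eef_rot: [0.923, 0.386, -0.0, -0.0]
contact_force: [0.5, 0.1, -0.1]
opening: 0.449
finger_force: 0.0
```

Request:
send_rows([
  [[0,0,-0.1],[0,0,0]],
  [[0,0,-0.3],[0,0,0]],
  [[0,0,-0.5],[0,0,0]],
  [[0,0,-0.5],[0,0,0]],
])

```text
clock: 14.1
tool_pos: [0.5517, 0.0328, 0.2231]
eef_rot: [0.923, 0.385, 0.005, 0.001]
contact_force: [-0.3, 0.7, -0.5]
opening: 0.504
finger_force: 0.0
```

Run:
```python
from rend import *
from plan import *
st(); sun=np.load("sun.npy"); sun/=np.linalg.norm(sun)
S,T=grab("scene",3),grab("top",3); np.save("S2.npy",S,allow_pickle=True);np.save("T2.npy",T,allow_pickle=True)
f,x,o,D=fitv([S,T],(.572,-.376),sun,a0=-.2); print(f,x)
plan((.40,-.15,.2,x[2]),(x[0],x[1],.2,x[2]))
```

```text
t 14.1 tcp [0.5517 0.0328 0.2231] yaw 0.7913 tilt 0.54 F [-0.3  0.7 -0.5] open 0.504 grip 0.0 q7 -1.14
21.355531383003132 [ 0.5716068  -0.37690866 -0.17508923]
[[-0.778, 0.076, 0.06], [-0.0, 0.001, 0.308]] mm 235 deg 55
[[-0.914, 1.014, 0.058], [-0.0, 0.001, 0.308]] mm 410 deg 55
```

Request:
send_rows([
  [[-0.9,1.0,0.058],[0,0,0.308]],
  [[-0.9,1.0,0.058],[0,0,0.308]],
  [[-0.9,1.0,0.058],[0,0,0.308]],
  [[-0.9,1.0,0.058],[0,0,0.308]],
  [[-0.9,1.0,0.058],[0,0,0.308]],
  [[-0.9,1.0,0.058],[0,0,0.308]],
  [[-0.9,1.0,0.058],[0,0,0.308]],
  [[-0.9,1.0,0.058],[0,0,0.308]],
  [[-0.9,1.0,0.058],[0,0,0.308]],
  [[-0.9,1.0,0.058],[0,0,0.308]],
])

```text
clock: 15.65
tool_pos: [0.5732, -0.368, 0.2014]
eef_rot: [0.996, -0.086, -0.0, -0.001]
contact_force: [0.6, 0.6, 0.5]
opening: 0.501
finger_force: 0.0
```

Run:
```python
from plan import *
st(); plan((.5716,-.3767,.1,-.18),(.5716,-.3767,.045,-.18))
```

```text
t 15.65 tcp [ 0.5732 -0.368   0.2014] yaw -0.1728 tilt 0.1 F [0.6 0.6 0.5] open 0.501 grip 0.0 q7 -1.25
[[-0.0, 0.03, 0.338], [-0.001, 0.0, 0.002]] mm 102 deg 0
[[-0.0, 0.03, 0.521], [-0.001, 0.0, 0.002]] mm 157 deg 0
```

Request:
send_rows([
  [[0,0.03,0.12],[0,0,0.002]],
  [[0,0.03,0.25],[0,0,0.002]],
  [[0,0.03,0.35],[0,0,0.002]],
  [[0,0.03,0.43],[0,0,0.002]],
  [[0,0.03,0.48],[0,0,0.002]],
  [[0,0.03,0.51],[0,0,0.002]],
  [[0,0.03,0.521],[0,0,0.002]],
  [[0,0.03,0.521],[0,0,0.002]],
])

```text
clock: 16.65
tool_pos: [0.5713, -0.3797, 0.0458]
eef_rot: [0.996, -0.091, 0.0, 0.0]
contact_force: [0.1, -0.0, -0.3]
opening: 0.498
finger_force: 0.0
```

Request:
send_rows([
  [[0,0,0],[0,0,0]],
  [[0,0,0],[0,0,0]],
  [[0,0,0],[0,0,0]],
  [[0,0,0],[0,0,0]],
  [[0,0,0],[0,0,0]],
  [[0,0,0],[0,0,0]],
], fingers=0.0, newtons=25)

```text
clock: 17.4
tool_pos: [0.5708, -0.3795, 0.0451]
eef_rot: [0.996, -0.091, -0.0, 0.0]
contact_force: [-0.4, 0.2, 0.0]
opening: 0.137
finger_force: 25.0
```

Request:
send_rows([
  [[0,0,-0.1],[0,0,0]],
  [[0,0,-0.25],[0,0,0]],
  [[0,0,-0.4],[0,0,0]],
  [[0,0,-0.4],[0,0,0]],
])

```text
clock: 17.9
tool_pos: [0.5733, -0.3812, 0.1695]
eef_rot: [0.996, -0.091, 0.004, 0.002]
contact_force: [0.1, -0.0, -0.5]
opening: 0.134
finger_force: 25.0
```

Run:
```python
from plan import *
st(); n=np.load("nests.npy"); s=get_state(); M=R.from_quat(s["eef_rot"])
a=-.18
d=M.inv().apply(np.array([n[0,0],n[0,1],.16])-s["tool_pos"])/.3; print(d.round(3), "turn units",-(n[0,2]-a)/np.pi)
```

```text
t 17.9 tcp [ 0.5733 -0.3812  0.1695] yaw -0.1825 tilt 0.49 F [ 0.1 -0.  -0.5] open 0.134 grip 25.0 q7 -1.25
[-0.222 -0.871  0.027] turn units -0.8305718168849558
```

Request:
send_rows([
  [[-0.222,-0.871,0.027],[0,0,-0.8]],
  [[-0.222,-0.871,0.027],[0,0,-0.8]],
  [[-0.222,-0.871,0.027],[0,0,-0.8]],
  [[-0.222,-0.871,0.027],[0,0,-0.8]],
  [[-0.222,-0.871,0.027],[0,0,-0.8]],
  [[-0.222,-0.871,0.027],[0,0,-0.8]],
  [[-0.222,-0.871,0.027],[0,0,-0.8]],
  [[-0.222,-0.871,0.027],[0,0,-0.8]],
  [[-0.222,-0.871,0.027],[0,0,-0.8]],
  [[-0.222,-0.871,0.027],[0,0,-0.8]],
  [[-0.222,-0.871,0.027],[0,0,-0.8]],
  [[-0.222,-0.871,0.027],[0,0,-0.8]],
])

```text
clock: 19.4
tool_pos: [0.5519, -0.1104, 0.1559]
eef_rot: [0.509, 0.861, -0.0, -0.001]
contact_force: [-0.8, 0.5, -1.2]
opening: 0.135
finger_force: 25.0
```

Run:
```python
from plan import *
st(); n=np.load("nests.npy"); print(n[0])
plan((n[0,0],n[0,1],.12,n[0,2]),(n[0,0],n[0,1],.09,n[0,2]))
```

```text
t 19.4 tcp [ 0.5519 -0.1104  0.1559] yaw 2.0741 tilt 0.13 F [-0.8  0.5 -1.2] open 0.135 grip 25.0 q7 0.02
[ 0.55522416 -0.1120241   2.42931832]
[[-0.01, 0.007, 0.12], [-0.0, -0.001, -0.113]] mm 36 deg 20
[[-0.01, 0.008, 0.22], [-0.0, -0.001, -0.113]] mm 66 deg 20
```

Request:
send_rows([
  [[-0.01,0.007,0.06],[0,0,-0.059]],
  [[-0.01,0.007,0.12],[0,0,-0.113]],
  [[-0.01,0.007,0.18],[0,0,-0.113]],
  [[-0.01,0.008,0.22],[0,0,-0.113]],
  [[-0.01,0.008,0.22],[0,0,-0.113]],
  [[-0.01,0.008,0.22],[0,0,-0.113]],
])

```text
clock: 20.15
tool_pos: [0.5568, -0.1117, 0.0916]
eef_rot: [0.352, 0.936, 0.0, 0.0]
contact_force: [0.3, 1.3, -1.2]
opening: 0.135
finger_force: 25.0
```

Run:
```python
from plan import *
st(); n=np.load("nests.npy")
plan((n[0,0],n[0,1],.075,n[0,2]))
```

```text
t 20.15 tcp [ 0.5568 -0.1117  0.0916] yaw 2.4224 tilt 0.05 F [ 0.3  1.3 -1.2] open 0.135 grip 25.0 q7 0.22
[[0.003, -0.004, 0.055], [0.0, 0.0, -0.002]] mm 17 deg 0
```

Request:
send_rows([
  [[0.004,-0.004,0.015],[0,0,-0.002]],
  [[0.004,-0.004,0.03],[0,0,-0.002]],
  [[0.004,-0.004,0.042],[0,0,-0.002]],
  [[0.004,-0.004,0.055],[0,0,-0.002]],
  [[0.004,-0.004,0.055],[0,0,-0.002]],
])

```text
clock: 20.78
tool_pos: [0.5552, -0.1117, 0.0744]
eef_rot: [0.349, 0.937, 0.0, 0.0]
contact_force: [2.1, 0.9, -1.7]
opening: 0.129
finger_force: 25.0
```

Request:
send_rows([
  [[0,0,0.008],[0,0,0]],
  [[0,0,0.015],[0,0,0]],
  [[0,0,0.02],[0,0,0]],
  [[0,0,0.024],[0,0,0]],
  [[0,0,0.024],[0,0,0]],
])

```text
clock: 21.4
tool_pos: [0.555, -0.112, 0.0685]
eef_rot: [0.349, 0.937, -0.0, 0.001]
contact_force: [-0.3, 1.2, 8.3]
opening: 0.133
finger_force: 25.0
```

Request:
send_rows([
  [[0,0,-0.005],[0,0,0]],
  [[0,0,-0.005],[0,0,0]],
  [[0,0,-0.005],[0,0,0]],
], fingers=0.5)

```text
clock: 21.78
tool_pos: [0.554, -0.1124, 0.0686]
eef_rot: [0.349, 0.937, -0.0, -0.001]
contact_force: [0.3, 0.4, -0.3]
opening: 0.451
finger_force: 0.0
```

Request:
send_rows([
  [[0,0,-0.1],[0,0,0]],
  [[0,0,-0.3],[0,0,0]],
  [[0,0,-0.5],[0,0,0]],
  [[0,0,-0.5],[0,0,0]],
])

```text
clock: 22.28
tool_pos: [0.5573, -0.1116, 0.2232]
eef_rot: [0.349, 0.937, 0.001, 0.004]
contact_force: [-0.4, 0.4, -0.3]
opening: 0.5
finger_force: 0.0
```

Run:
```python
from plan import *
st(); te=np.load("tester.npy"); h=tw(te,(-.14,0,0)); print(h); plan((.42,-.12,.22,te[2]),(h[0]-.001,h[1],.17,te[2]))
```

```text
t 22.27 tcp [ 0.5573 -0.1116  0.2232] yaw 2.4287 tilt 0.49 F [-0.4  0.4 -0.3] open 0.5 grip 0.0 q7 0.38
[ 0.45142818 -0.009576    0.        ]
[[0.328, -0.321, 0.007], [0.001, 0.003, -0.243]] mm 138 deg 44
[[0.493, 0.023, 0.174], [0.001, 0.003, -0.243]] mm 157 deg 44
```

Request:
send_rows([
  [[0.49,0.018,0.1],[0,0,-0.243]],
  [[0.49,0.018,0.1],[0,0,-0.243]],
  [[0.49,0.018,0.174],[0,0,-0.243]],
  [[0.49,0.018,0.174],[0,0,-0.243]],
  [[0.49,0.018,0.174],[0,0,-0.243]],
  [[0.49,0.018,0.174],[0,0,-0.243]],
], fingers=1.0)

```text
clock: 23.02
tool_pos: [0.4469, -0.0122, 0.1664]
eef_rot: [-0.024, 1.0, 0.0, -0.0]
contact_force: [-0.1, 0.0, -1.0]
opening: 0.999
finger_force: 0.0
```

Run:
```python
from plan import *
st(); te=np.load("tester.npy"); plan((.4545,-.0085,.051,te[2]))
S,T=grab("scene",3),grab("top",3)
p=proj(S,tw(te,(-.04,0,.04)))[0].astype(int); a=crop(S,p[0]-50,p[1]-62,p[0]+50,p[1]+62,4.5)
b=cv2.resize(T["img"],(640,480))[60:420,60:480]; b=cv2.resize(b,(400,343)); b=cv2.copyMakeBorder(b,0,a.shape[0]-343,0,0,cv2.BORDER_CONSTANT)
im=np.hstack([a,b])[:, :850]; print(im.shape); cv2.imwrite("pics/chk.png",cv2.resize(im,(800,525)))
```

```text
t 23.02 tcp [ 0.4469 -0.0122  0.1664] yaw -3.0943 tilt 0.03 F [-0.1  0.  -1. ] open 0.999 grip 0.0 q7 0.58
[[-0.026, 0.011, 0.385], [0.0, -0.0, -0.001]] mm 116 deg 0
(558, 850, 3)
```

View pics/chk.png

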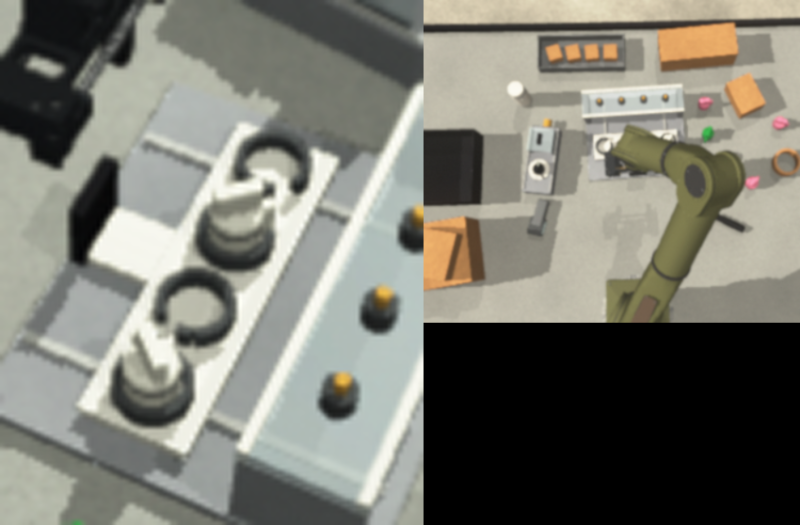

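Request:
send_rows([
  [[-0.026,0.011,0.1],[0,0,0]],
  [[-0.026,0.011,0.2],[0,0,0]],
  [[-0.026,0.011,0.3],[0,0,0]],
  [[-0.026,0.011,0.385],[0,0,0]],
  [[-0.026,0.011,0.385],[0,0,0]],
])

```text
clock: 23.95
tool_pos: [0.4538, -0.0083, 0.0502]
eef_rot: [-0.026, 1.0, -0.0, -0.001]
contact_force: [-0.2, 0.7, 0.7]
opening: 0.998
finger_force: 0.0
```

Request:
send_rows([
  [[0,0,0],[0,0,0]],
  [[0,0,0],[0,0,0]],
  [[0,0,0],[0,0,0]],
  [[0,0,0],[0,0,0]],
  [[0,0,0],[0,0,0]],
  [[0,0,0],[0,0,0]],
], fingers=0.0, newtons=30)

```text
clock: 24.7
tool_pos: [0.455, -0.0078, 0.0519]
eef_rot: [-0.025, 1.0, 0.0, 0.001]
contact_force: [0.2, 0.6, 6.3]
opening: 0.674
finger_force: 30.0
```

Request:
send_rows([
  [[-0.04,0,0],[0,0,0]],
  [[-0.08,0,0],[0,0,0]],
  [[-0.13,0,0],[0,0,0]],
  [[-0.18,0,0],[0,0,0]],
  [[-0.23,0,0],[0,0,0]],
  [[-0.28,0,0],[0,0,0]],
  [[-0.33,0,0],[0,0,0]],
  [[-0.37,0,0],[0,0,0]],
  [[-0.4,0,0],[0,0,0]],
  [[-0.42,0,0],[0,0,0]],
  [[-0.435,0,0],[0,0,0]],
  [[-0.445,0,0],[0,0,0]],
])

```text
clock: 26.2
tool_pos: [0.5841, -0.0019, 0.0518]
eef_rot: [-0.025, 1.0, -0.001, -0.004]
contact_force: [-13.6, -2.9, 16.2]
opening: 0.675
finger_force: 30.0
```

Run:
```python
from plan import *
st()
```

```text
t 26.2 tcp [ 0.5841 -0.0019  0.0518] yaw -3.091 tilt 0.43 F [-13.6  -2.9  16.2] open 0.675 grip 30.0 q7 0.67
```

Request:
send_rows([
  [[0.01,0,0],[0,0,0]],
  [[0.01,0,0],[0,0,0]],
  [[0.01,0,0],[0,0,0]],
  [[0.01,0,0],[0,0,0]],
], fingers=1.0)

```text
clock: 26.7
tool_pos: [0.5851, -0.0016, 0.0511]
eef_rot: [-0.025, 1.0, -0.0, 0.0]
contact_force: [-0.4, -0.8, -0.4]
opening: 0.998
finger_force: 0.0
```

Request:
send_rows([
  [[0.01,0,-0.2],[0,0,0]],
  [[0.01,0,-0.4],[0,0,0]],
  [[0.01,0,-0.6],[0,0,0]],
  [[0.01,0,-0.65],[0,0,0]],
  [[0.01,0,-0.65],[0,0,0]],
])

```text
clock: 27.32
tool_pos: [0.5822, -0.0019, 0.2467]
eef_rot: [-0.025, 1.0, -0.0, 0.001]
contact_force: [0.2, 0.3, -0.9]
opening: 0.999
finger_force: 0.0
```

Run:
```python
from plan import *
st()
S,T=grab("scene",8),grab("top",8); np.save("S3.npy",S,allow_pickle=True);np.save("T3.npy",T,allow_pickle=True)
k=(.468,.312,.06); t=[]
for s,h in((S,22),(T,16)):
    p=np.round(proj(s,k)[0]).astype(int); print(p); t.append(cv2.resize(crop(s,p[0]-h,p[1]-h,p[0]+h,p[1]+h,20),(400,400)))
cv2.imwrite("pics/kn.png",np.hstack(t))
```

```text
t 27.32 tcp [ 0.5822 -0.0019  0.2467] yaw -3.091 tilt 0.09 F [ 0.2  0.3 -0.9] open 0.999 grip 0.0 q7 0.9
[306 119]
[152 198]
```

View pics/kn.png

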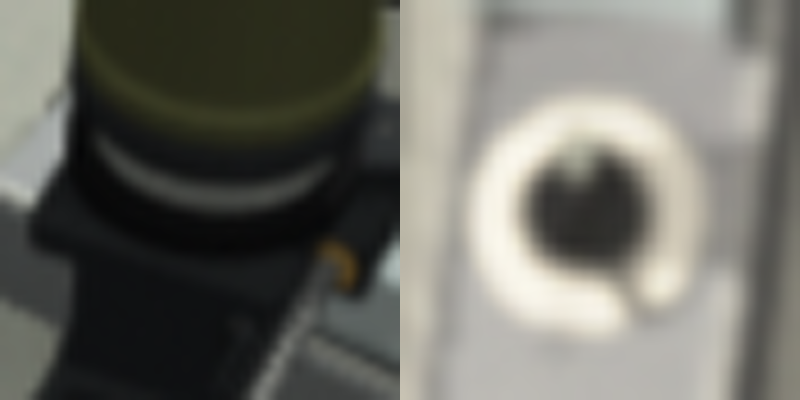

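Run:
```python
from plan import *
S,T=load("S0"),load("T0")
k=(.468,.312,.06); t=[]
for s,h in((S,20),(T,16)):
    p=np.round(proj(s,k)[0]).astype(int); print(p); t.append(cv2.resize(crop(s,p[0]-h,p[1]-h,p[0]+h,p[1]+h,20),(400,400)))
cv2.imwrite("pics/kn2.png",np.hstack(t))
```

```text
[306 119]
[152 198]
```

View pics/kn2.png

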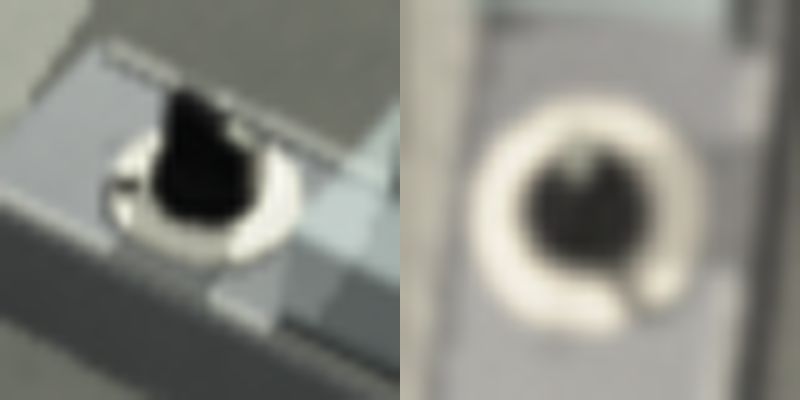

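```bash
cat > knob.py <<'E'
from rend import *
sun=np.load("sun.npy"); sun=sun/sun[2]; ZR=.0590
ZS=np.r_[np.linspace(ZR+.001,.072,5),np.linspace(.076,.096,6)]
def loc(P,c,a): q=P-c; return q@[np.cos(a),np.sin(a)],q@[-np.sin(a),np.cos(a)]
def solid(P,z,p):
    u,v=loc(P,p[:2],p[3])
    return (u*u+v*v<.02**2) if z<.0721 else (np.abs(u)<.02)&(np.abs(v)<.0055)
def feats(s,b,rr,p):
    o,d=rr; at=lambda z:(o+d*((z-o[2])/d[:,2])[:,None])[:,:2]
    dk=np.zeros(len(d),bool); sr=dk.copy(); sb=dk.copy(); P=at(ZR); B=at(.056)
    for z in ZS:
        dk|=solid(at(z),z,p); sr|=solid(P+sun[:2]*(z-ZR),z,p); sb|=solid(B+sun[:2]*(z-.056),z,p)
    u,v=loc(at(.096),p[:2],p[3]); pt=(u>.006)&(u<.02)&(np.abs(v)<.0015)
    ring=np.hypot(*(P-p[:2]).T)<.034; u,v=loc(P,p[:2],p[2]); mk=(u>.022)&(u<.033)&(np.abs(v)<.002)
    dark=(dk&~pt)|(mk&~dk); vis=~(dk|mk|pt)
    F=np.stack([dark,pt,vis&ring&~sr,vis&ring&sr,vis&~ring&~sb,vis&~ring&sb],1).astype(float).reshape(b[3]*SS,b[2]*SS,6)
    return cv2.resize(cv2.GaussianBlur(F,(0,0),.5*SS),(b[2],b[3]),interpolation=cv2.INTER_AREA).reshape(-1,6)
def data(Ss,c0):
    D=[]
    for s in Ss:
        c=np.round(proj(s,[[c0[0],c0[1],.07]])[0]).astype(int); b=(c[0]-20,c[1]-20,41,41); r=rays(s,b); o,d=r
        I=s["img"][b[1]:b[1]+41,b[0]:b[0]+41].reshape(-1,3).astype(float)
        g=lambda z:np.hypot(*((o+d*((z-o[2])/d[:,2])[:,None])[:,:2]-c0).T).reshape(41,SS,41,SS).mean((1,3)).ravel()
        D.append((s,b,r,I,(g(ZR)<.040)|(g(.096)<.026)))
    return D
def cost(D,p):
    e=0
    for s,b,r,I,m in D:
        F=feats(s,b,r,p)[m]; A=F.T@F+1e-2*np.eye(6); sol=np.linalg.solve(A,F.T@I[m]+1e-2*np.array([[20],[230],[230],[150],[160],[110]])); e+=np.abs(F@sol-I[m]).mean()
    return e
def fit(D,x,st=(.004,.004,.25,.25),n=250):
    x=np.array(x,float)
    return minimize(lambda p:cost(D,p),x,method="Nelder-Mead",options=dict(initial_simplex=np.vstack([x]+[x+np.diag(st)[j] for j in range(4)]),maxiter=n,xatol=1e-5,fatol=1e-3))
if __name__=="__main__":
    S,T=load("S0"),load("T3"); D=data([S,T],np.array([.469,.312]))
    best=min((fit(D,[.469,.312,a,b]) for a in(-2.57,-2.3) for b in(-.45,-.1,-.8)),key=lambda r:r.fun)
    print(best.fun,best.x,"S/T",[(f.fun.round(1),f.x.round(3).tolist()) for f in(fit([q],best.x) for q in D)]); np.save("knob.npy",best.x)
    t=[]
    for s,b,r,I,m in D:
        F=feats(s,b,r,best.x); sol=np.linalg.lstsq(F[m],I[m],rcond=None)[0]
        t.append(np.vstack([I.reshape(41,41,3),((F@sol)*m[:,None]).reshape(41,41,3)]))
    cv2.imwrite("pics/kf.png",cv2.resize(np.clip(np.hstack(t),0,255).astype(np.uint8),(600,600),interpolation=cv2.INTER_CUBIC))
E
time python3 knob.py
```

```text
27.9461497364045 [ 0.46635895  0.31760468 -2.6955792  -0.39588013] S/T [(np.float64(14.1), [0.466, 0.318, -2.697, -0.395]), (np.float64(13.2), [0.466, 0.317, -2.669, -0.414])]
real	1m5.738s
user	1m1.730s
sys	0m4.499s
```

View pics/kf.png

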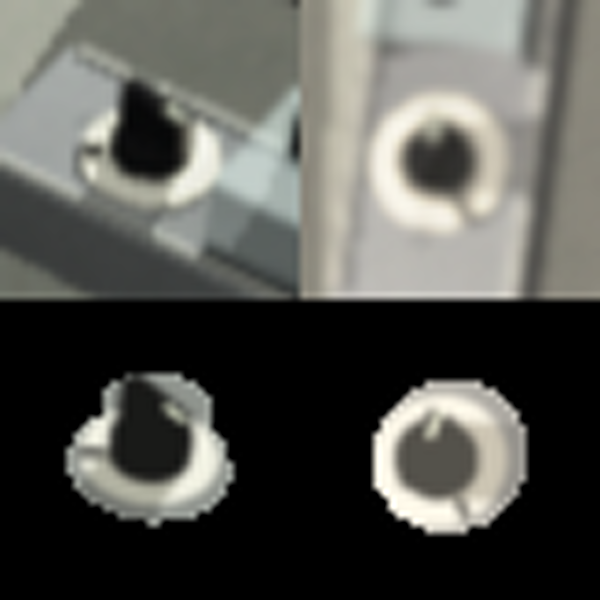

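Run:
```python
from plan import *
st(); plan((.50,.25,.22,2.745))
S,T=load("S0"),load("T0"); print("spray",tri(S,(577/1.5,175/1.5),T,(197/1.5,190/1.5)))
```

```text
t 28.12 tcp [ 0.5819 -0.0017  0.2462] yaw -3.0907 tilt 0.01 F [ 0.   0.2 -0.2] open 1.003 grip 0.0 q7 0.9
[[0.23, 0.852, 0.087], [-0.0, 0.0, 0.142]] mm 266 deg 26
spray (array([0.71927028, 0.37380419, 0.13660101]), np.float64(0.0005713038909416334))
```

Request:
send_rows([
  [[0.23,0.852,0.087],[0,0,0.142]],
  [[0.23,0.852,0.087],[0,0,0.142]],
  [[0.23,0.852,0.087],[0,0,0.142]],
  [[0.23,0.852,0.087],[0,0,0.142]],
  [[0.23,0.852,0.087],[0,0,0.142]],
  [[0.23,0.852,0.087],[0,0,0.142]],
  [[0.23,0.852,0.087],[0,0,0.142]],
], fingers=0.5)

```text
clock: 29.0
tool_pos: [0.5011, 0.2475, 0.2198]
eef_rot: [0.198, 0.98, -0.001, 0.0]
contact_force: [0.2, 0.3, -0.1]
opening: 0.496
finger_force: 0.0
```

Run:
```python
from plan import *
st(); plan((.4663,.3173,.17,2.745),(.4663,.3173,.077,2.745))
```

```text
t 29.0 tcp [0.5011 0.2475 0.2198] yaw 2.7431 tilt 0.12 F [ 0.2  0.3 -0.1] open 0.496 grip 0.0 q7 0.02
[[0.198, 0.17, 0.166], [-0.001, 0.0, -0.001]] mm 93 deg 0
[[0.198, 0.17, 0.476], [-0.001, 0.0, -0.001]] mm 163 deg 0
```

Request:
send_rows([
  [[0.1,0.085,0.08],[0,0,0]],
  [[0.198,0.17,0.166],[0,0,0]],
  [[0.198,0.17,0.166],[0,0,0]],
  [[0.198,0.17,0.166],[0,0,0]],
  [[0.198,0.17,0.26],[0,0,0]],
  [[0.198,0.17,0.35],[0,0,0]],
  [[0.198,0.17,0.42],[0,0,0]],
  [[0.198,0.17,0.455],[0,0,0]],
  [[0.198,0.17,0.475],[0,0,0]],
  [[0.198,0.17,0.475],[0,0,0]],
])

```text
clock: 30.25
tool_pos: [0.4653, 0.3197, 0.0779]
eef_rot: [0.197, 0.98, 0.0, 0.0]
contact_force: [-0.1, 0.0, 0.5]
opening: 0.498
finger_force: 0.0
```

Request:
send_rows([
  [[0,0,0],[0,0,0]],
  [[0,0,0],[0,0,0]],
  [[0,0,0],[0,0,0]],
  [[0,0,0],[0,0,0]],
  [[0,0,0],[0,0,0]],
], fingers=0.0, newtons=12)

```text
clock: 30.88
tool_pos: [0.4641, 0.3183, 0.0776]
eef_rot: [0.196, 0.981, -0.002, -0.0]
contact_force: [-2.5, -4.6, 5.5]
opening: 0.124
finger_force: 12.0
```

Run:
```python
from plan import *
st(); print(get_state()["moment"])
```

```text
t 30.88 tcp [0.4641 0.3183 0.0776] yaw 2.7462 tilt 0.21 F [-2.5 -4.6  5.5] open 0.124 grip 12.0 q7 -0.29
[-0.89232847  0.38300535  0.03019669]
```

Request:
send_rows([
  [[0,-0.002,0],[0,0,0.04]],
  [[0,-0.003,0],[0,0,0.08]],
  [[0,-0.003,0],[0,0,0.12]],
  [[0,-0.003,0],[0,0,0.16]],
  [[0,-0.003,0],[0,0,0.2]],
  [[0,-0.003,0],[0,0,0.24]],
  [[0,-0.003,0],[0,0,0.28]],
  [[0,-0.003,0],[0,0,0.32]],
  [[0,-0.003,0],[0,0,0.36]],
  [[0,-0.003,0],[0,0,0.36]],
])

```text
clock: 32.12
tool_pos: [0.4667, 0.3201, 0.0777]
eef_rot: [0.691, 0.723, 0.002, 0.001]
contact_force: [5.8, 1.1, -4.3]
opening: 0.12
finger_force: 12.0
```

Run:
```python
from plan import *
st(); print(get_state()["moment"], get_state()["q"].round(2))
```

```text
t 32.12 tcp [0.4667 0.3201 0.0777] yaw 1.6159 tilt 0.26 F [ 5.8  1.1 -4.3] open 0.12 grip 12.0 q7 -1.13
[ 0.08345738 -1.22809231 -0.03068101] [-0.5   0.86 -0.31  1.87  0.52  0.49 -1.13]
```

Request:
send_rows([
  [[0,0.002,0],[0,0,0.04]],
  [[0,0.003,0],[0,0,0.08]],
  [[0,0.003,0],[0,0,0.12]],
  [[0,0.003,0],[0,0,0.16]],
  [[0,0.003,0],[0,0,0.2]],
  [[0,0.003,0],[0,0,0.24]],
  [[0,0.003,0],[0,0,0.28]],
  [[0,0.003,0],[0,0,0.32]],
  [[0,0.003,0],[0,0,0.35]],
  [[0,0.003,0],[0,0,0.371]],
  [[0,0.003,0],[0,0,0.371]],
])

```text
clock: 33.5
tool_pos: [0.4695, 0.3185, 0.0777]
eef_rot: [0.975, 0.223, 0.003, 0.0]
contact_force: [8.8, -2.7, -4.6]
opening: 0.127
finger_force: 12.0
```

Run:
```python
from plan import *
st(); print(get_state()["moment"])
```

```text
t 33.5 tcp [0.4695 0.3185 0.0777] yaw 0.4494 tilt 0.39 F [ 8.8 -2.7 -4.6] open 0.127 grip 12.0 q7 -1.87
[-0.54879369 -1.7999323  -0.04313553]
```

Request:
send_rows([
  [[0,0,0],[0,0,0]],
  [[0,0,0],[0,0,0]],
  [[0,0,0],[0,0,0]],
  [[0,0,0],[0,0,0]],
], fingers=0.4)

```text
clock: 34.0
tool_pos: [0.4649, 0.3194, 0.0776]
eef_rot: [0.975, 0.223, -0.0, -0.0]
contact_force: [-0.5, 0.5, -0.0]
opening: 0.406
finger_force: 0.0
```

Request:
send_rows([
  [[0,0,-0.1],[0,0,0]],
  [[0,0,-0.25],[0,0,0]],
  [[0,0,-0.4],[0,0,0]],
  [[0,0,-0.5],[0,0,0]],
])

```text
clock: 34.5
tool_pos: [0.4656, 0.3196, 0.2298]
eef_rot: [0.975, 0.223, 0.001, -0.0]
contact_force: [0.2, 0.2, -0.3]
opening: 0.401
finger_force: 0.0
```

Run:
```python
from plan import *
st(); plan((.40,.10,.26,.45),(.42,.02,.26,.45))
a=load("S0")["img"].astype(float)
for n in("S1","S2","S3"): print(n,np.abs(load(n)["img"].astype(float)-a)[105:135,290:345].mean())
```

```text
t 34.5 tcp [0.4656 0.3196 0.2298] yaw 0.4504 tilt 0.12 F [ 0.2  0.2 -0.3] open 0.401 grip 0.0 q7 -1.85
[[-0.515, 0.564, -0.102], [-0.0, -0.001, 0.0]] mm 231 deg 0
[[-0.571, 0.833, -0.102], [-0.0, -0.001, 0.0]] mm 305 deg 0
S1 12.85010101010101
S2 36.406262626262624
S3 63.11313131313131
```

Request:
send_rows([
  [[-0.571,0.833,-0.1],[0,0,0]],
  [[-0.571,0.833,-0.1],[0,0,0]],
  [[-0.571,0.833,-0.1],[0,0,0]],
  [[-0.571,0.833,-0.1],[0,0,0]],
  [[-0.571,0.833,-0.1],[0,0,0]],
  [[-0.571,0.833,-0.1],[0,0,0]],
])

```text
clock: 35.25
tool_pos: [0.4186, 0.0151, 0.258]
eef_rot: [0.976, 0.219, -0.0, 0.001]
contact_force: [0.9, 1.0, -0.1]
opening: 0.404
finger_force: 0.0
```

Request:
send_rows([
  [[-0.2,0.6,0],[0,0,0]],
  [[-0.2,0.6,0],[0,0,0]],
  [[-0.2,0.6,0],[0,0,0]],
  [[-0.2,0.6,0],[0,0,0]],
  [[-0.2,0.6,0],[0,0,0]],
])

```text
clock: 35.88
tool_pos: [0.4443, -0.167, 0.2574]
eef_rot: [0.975, 0.224, 0.0, -0.001]
contact_force: [-0.8, 0.2, 0.6]
opening: 0.403
finger_force: 0.0
```

Run:
```python
from plan import *
import knob as K
st()
S,T=grab("scene",5),grab("top",5); np.save("S4.npy",S,allow_pickle=True);np.save("T4.npy",T,allow_pickle=True)
print(np.abs(S["img"].astype(float)-load("S0")["img"])[105:135,290:345].mean())
D=K.data([S,T],np.array([.467,.3175]))
r=min((K.fit(D,[.467,.3175,-2.69,b]) for b in(-2.6,-2.8)),key=lambda r:r.fun); print(r.fun,r.x, K.cost(D,[*r.x[:3],r.x[3]+np.pi]))
print("S/T",[(f.fun.round(1),f.x.round(3).tolist()) for f in(K.fit([q],r.x) for q in D)])
te=np.load("tester.npy"); t=[crop(s,p[0]-h,p[1]-h,p[0]+h,p[1]+h,400/(2*h)) for s,h,q in((S,20,(.4663,.3175,.07)),(T,16,(.4663,.3175,.07))) for p in[np.round(proj(s,q)[0]).astype(int)]]
cv2.imwrite("pics/k4.png",np.hstack(t))
```

```text
t 35.88 tcp [ 0.4443 -0.167   0.2574] yaw 0.4514 tilt 0.07 F [-0.8  0.2  0.6] open 0.403 grip 0.0 q7 -0.94
11.98989898989899
27.603810109406666 [ 0.4663521   0.3176723  -2.69318717 -2.77138534] 31.030412389937332
S/T [(np.float64(15.0), [0.466, 0.318, -2.693, -2.77]), (np.float64(11.7), [0.466, 0.317, -2.683, -2.729])]
```

View pics/k4.png

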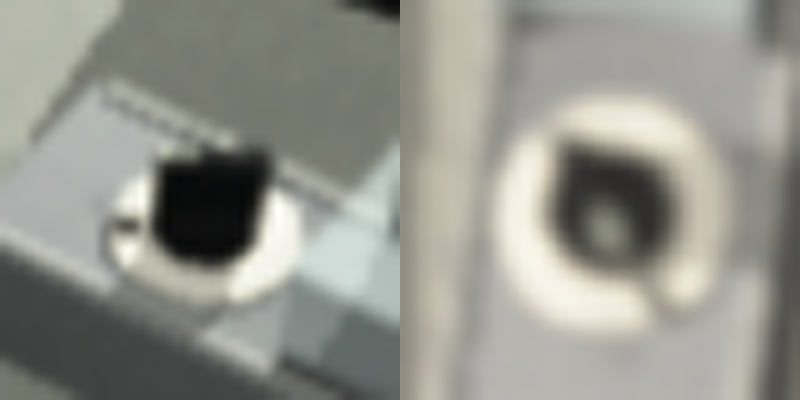

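Run:
```python
from plan import *
st(); plan((.46,.10,.24,.449))
```

```text
t 36.38 tcp [ 0.4441 -0.1681  0.2577] yaw 0.4507 tilt 0.01 F [-0.4  0.6 -0.8] open 0.395 grip 0.0 q7 -0.93
[[0.437, -0.781, 0.059], [0.0, -0.0, 0.001]] mm 269 deg 0
```

Request:
send_rows([
  [[0.437,-0.781,0.06],[0,0,0]],
  [[0.437,-0.781,0.06],[0,0,0]],
  [[0.437,-0.781,0.06],[0,0,0]],
  [[0.437,-0.781,0.06],[0,0,0]],
  [[0.437,-0.781,0.06],[0,0,0]],
  [[0.437,-0.781,0.06],[0,0,0]],
  [[0.437,-0.781,0.06],[0,0,0]],
])

```text
clock: 37.25
tool_pos: [0.4601, 0.0978, 0.2396]
eef_rot: [0.975, 0.222, -0.0, 0.001]
contact_force: [0.3, -0.1, -0.3]
opening: 0.4
finger_force: 0.0
```

Run:
```python
from plan import *
st(); plan((.4664,.3177,.14,.449),(.4664,.3177,.078,.449))
```

```text
t 37.25 tcp [0.4601 0.0978 0.2396] yaw 0.4478 tilt 0.07 F [ 0.3 -0.1 -0.3] open 0.4 grip 0.0 q7 -1.5
[[0.337, -0.652, 0.331], [0.0, 0.0, -0.0]] mm 241 deg 0
[[0.337, -0.652, 0.538], [0.0, 0.0, -0.0]] mm 273 deg 0
```

Request:
send_rows([
  [[0.337,-0.652,0.2],[0,0,0]],
  [[0.337,-0.652,0.2],[0,0,0]],
  [[0.337,-0.652,0.2],[0,0,0]],
  [[0.337,-0.652,0.2],[0,0,0]],
  [[0.337,-0.652,0.331],[0,0,0]],
  [[0.337,-0.652,0.331],[0,0,0]],
  [[0.337,-0.652,0.331],[0,0,0]],
])

```text
clock: 38.12
tool_pos: [0.4674, 0.3179, 0.1412]
eef_rot: [0.975, 0.222, 0.0, 0.0]
contact_force: [0.3, -0.0, 1.0]
opening: 0.4
finger_force: 0.0
```

Run:
```python
from plan import *
st(); plan((.4664,.3177,.078,.449))
```

```text
t 38.12 tcp [0.4674 0.3179 0.1412] yaw 0.4469 tilt 0.07 F [ 0.3 -0.   1. ] open 0.4 grip 0.0 q7 -1.84
[[-0.003, -0.001, 0.211], [0.0, -0.0, -0.001]] mm 63 deg 0
```

Request:
send_rows([
  [[0,0,0.1],[0,0,0]],
  [[0,0,0.17],[0,0,0]],
  [[0,0,0.211],[0,0,0]],
  [[0,0,0.211],[0,0,0]],
  [[0,0,0.211],[0,0,0]],
])

```text
clock: 38.75
tool_pos: [0.4669, 0.3198, 0.0781]
eef_rot: [0.975, 0.223, 0.001, -0.0]
contact_force: [0.2, 0.2, -0.1]
opening: 0.403
finger_force: 0.0
```

Request:
send_rows([
  [[0,0,0],[0,0,0]],
  [[0,0,0],[0,0,0]],
  [[0,0,0],[0,0,0]],
  [[0,0,0],[0,0,0]],
  [[0,0,0],[0,0,0]],
  [[0,0,0],[0,0,0]],
], fingers=0.0, newtons=15)

```text
clock: 39.5
tool_pos: [0.4675, 0.3174, 0.0774]
eef_rot: [0.975, 0.222, 0.0, 0.001]
contact_force: [2.3, -4.7, 3.4]
opening: 0.123
finger_force: 15.0
```

Run:
```python
from plan import *
st(); s=get_state(); print(s["moment"],R.from_quat(s["eef_rot"]).inv().apply(s["contact_force"]))
```

```text
t 39.5 tcp [0.4675 0.3174 0.0774] yaw 0.448 tilt 0.17 F [ 2.3 -4.7  3.4] open 0.123 grip 15.0 q7 -1.85
[-1.01815933 -0.46714849  0.00445141] [-4.05752561e-03  5.21667893e+00 -3.38890595e+00]
```

Request:
send_rows([
  [[0,0.004,0],[0,0,0]],
  [[0,0.008,0],[0,0,0]],
  [[0,0.008,0],[0,0,0]],
  [[0,0.008,0],[0,0,0]],
])

```text
clock: 40.0
tool_pos: [0.4676, 0.3173, 0.0774]
eef_rot: [0.975, 0.223, 0.0, 0.0]
contact_force: [1.5, -4.2, 6.0]
opening: 0.125
finger_force: 15.0
```

Run:
```python
from plan import *
st(); s=get_state(); print(R.from_quat(s["eef_rot"]).inv().apply(s["contact_force"]))
```

```text
t 40.0 tcp [0.4676 0.3173 0.0774] yaw 0.4496 tilt 0.04 F [ 1.5 -4.2  6. ] open 0.125 grip 15.0 q7 -1.85
[-0.48971942  4.42947132 -5.96593972]
```

Request:
send_rows([
  [[0,0,0],[0,0,0]],
  [[0,0,0],[0,0,0]],
  [[0,0,0],[0,0,0]],
], fingers=0.3)

```text
clock: 40.38
tool_pos: [0.4667, 0.3179, 0.0768]
eef_rot: [0.975, 0.223, -0.0, -0.0]
contact_force: [-0.3, 0.3, -0.0]
opening: 0.299
finger_force: 0.0
```

Request:
send_rows([
  [[0,0,-0.1],[0,0,0]],
  [[0,0,-0.25],[0,0,0]],
  [[0,0,-0.4],[0,0,0]],
  [[0,0,-0.5],[0,0,0]],
  [[-0.571,0.833,-0.5],[0,0,0]],
  [[-0.571,0.833,-0.55],[0,0,0]],
  [[-0.571,0.833,-0.6],[0,0,0]],
  [[-0.571,0.833,-0.6],[0,0,0]],
  [[-0.571,0.833,-0.6],[0,0,0]],
  [[-0.571,0.833,-0.6],[0,0,0]],
])

```text
clock: 41.62
tool_pos: [0.4207, 0.0134, 0.2575]
eef_rot: [0.976, 0.219, -0.0, 0.001]
contact_force: [1.0, 0.9, -0.1]
opening: 0.298
finger_force: 0.0
```

Request:
send_rows([
  [[-0.2,0.6,0],[0,0,0]],
  [[-0.2,0.6,0],[0,0,0]],
  [[-0.2,0.6,0],[0,0,0]],
  [[-0.2,0.6,0],[0,0,0]],
  [[-0.2,0.6,0],[0,0,0]],
])

```text
clock: 42.25
tool_pos: [0.4462, -0.1687, 0.2567]
eef_rot: [0.975, 0.224, 0.0, -0.001]
contact_force: [0.7, -0.4, 0.5]
opening: 0.299
finger_force: 0.0
```

Run:
```python
from plan import *
import knob as K
from scipy.optimize import least_squares
st()
S,T=grab("scene",6),grab("top",6); np.save("S5.npy",S,allow_pickle=True);np.save("T5.npy",T,allow_pickle=True)
D=K.data([S,T],np.array([.467,.3175]))
a=np.arange(-3.0,-2.4,.03)
for q,nm in((D,"both"),(D[:1],"S"),(D[1:],"T")):
    print(nm,"knob",[round(K.cost(q,[.4664,.3176,-2.69,b]),2) for b in a])
    print(nm,"mark",[round(K.cost(q,[.4664,.3176,b,-2.7]),2) for b in a])
r=K.fit(D,[.4664,.3176,-2.69,-2.7],st=(.002,.002,.1,.1)); print(r.fun,r.x)
```

```text
t 42.25 tcp [ 0.4462 -0.1687  0.2567] yaw 0.4514 tilt 0.07 F [ 0.7 -0.4  0.5] open 0.299 grip 0.0 q7 -0.92
both knob [np.float64(30.01), np.float64(29.98), np.float64(29.83), np.float64(29.28), np.float64(29.09), np.float64(28.79), np.float64(28.77), np.float64(28.2), np.float64(28.27), np.float64(28.79), np.float64(28.3), np.float64(28.72), np.float64(28.95), np.float64(29.23), np.float64(29.02), np.float64(29.25), np.float64(29.31), np.float64(29.48), np.float64(29.75), np.float64(30.21), np.float64(30.52)]
both mark [np.float64(31.81), np.float64(31.43), np.float64(31.07), np.float64(30.52), np.float64(30.04), np.float64(29.6), np.float64(29.26), np.float64(29.16), np.float64(28.68), np.float64(28.74), np.float64(28.35), np.float64(28.85), np.float64(29.1), np.float64(29.52), np.float64(30.05), np.float64(30.53), np.float64(31.01), np.float64(31.46), np.float64(31.9), np.float64(32.45), np.float64(32.85)]
S knob [np.float64(16.43), np.float64(16.47), np.float64(16.41), np.float64(16.08), np.float64(15.95), np.float64(15.81), np.float64(15.88), np.float64(15.38), np.float64(15.6), 
[... 810 characters left out ...]
 np.float64(12.67), np.float64(12.58), np.float64(12.67), np.float64(12.75), np.float64(12.8), np.float64(12.83), np.float64(13.07), np.float64(13.13), np.float64(13.3), np.float64(13.57), np.float64(13.63), np.float64(13.98)]
T mark [np.float64(14.33), np.float64(14.2), np.float64(14.06), np.float64(13.83), np.float64(13.65), np.float64(13.49), np.float64(13.27), np.float64(13.05), np.float64(12.82), np.float64(12.66), np.float64(12.59), np.float64(12.59), np.float64(12.69), np.float64(12.82), np.float64(13.0), np.float64(13.31), np.float64(13.54), np.float64(13.72), np.float64(13.86), np.float64(14.09), np.float64(14.19)]
28.121746192643435 [ 0.46640437  0.31777056 -2.68723196 -2.68364225]
```

Run:
```python
from plan import *
S,T=load("S0"),load("T0")
c1=lambda x,y:np.array([225+x/3.3-.5,95+y/3.3-.5]); c2=lambda x,y:np.array([130+x/5-.5,115+y/5-.5])
tab=tri(S,c1(350,72),T,c2(107,286)); print("tab",tab)
k=np.array([.4664,.3177]); d=tab[0][:2]-k; print("dir",np.arctan2(d[1],d[0]),np.hypot(*d))
for z,A,B in((.056,c2(160,530),c2(198,238)),(.056,c2(38,522),c2(62,345))):
    a,b=onz(T,A,z),onz(T,B,z); e=b-a; print("edge",np.arctan2(e[1],e[0]),np.linalg.norm(e),a,b)
# dark centroid of tab, both views
for s in(load("S5"),load("T5")):
    for yaw in(-.1,):
        p=k+.1*np.array([np.cos(yaw),np.sin(yaw)])
    c=np.round(proj(s,[p[0],p[1],.12])[0]).astype(int); g=s["img"][c[1]-9:c[1]+10,c[0]-9:c[0]+10].mean(2)
    m=np.clip(90-g,0,None); yy,xx=np.mgrid[:19,:19]; 
    n,l,stt,cen=cv2.connectedComponentsWithStats((g<90).astype(np.uint8)); print(c,stt[1:,4],(cen[1:]+c-9).round(1).tolist(), "pred box",proj(s,np.array([[p[0],p[1],.105],[p[0],p[1],.1285]])).round(1).tolist())
st()
```

```text
tab (array([0.55584975, 0.30609261, 0.11733065]), np.float64(0.0017472571957979136))
dir -0.12904325108624023 0.0901997140917949
edge -0.11813115082747842 0.22191296185230133 [0.38376945 0.27709934 0.056     ] [0.60413582 0.25094544 0.056     ]
edge -0.11378826153724644 0.1332578844197567 [0.39191282 0.36638766 0.056     ] [0.52430894 0.35125718 0.056     ]
[333 117] [68  2] [[330.5, 116.8], [340.5, 126.0]] pred box [[332.7, 119.8], [333.8, 114.7]]
[150 169] [21] [[151.0, 171.6]] pred box [[151.1, 169.5], [149.7, 168.1]]
t 42.85 tcp [ 0.4459 -0.1702  0.2571] yaw 0.4501 tilt 0.01 F [ 0.8 -0.3 -0.6] open 0.302 grip 0.0 q7 -0.92
```

Run:
```python
from plan import *
s=get_state(); M=R.from_quat(s["eef_rot"]).inv()
for p in((.47,.08,.26),): print((M.apply(np.array(p)-s["tool_pos"])/.3).round(3), -(np.pi-.115-.45)/np.pi)
```

```text
[ 0.435 -0.716 -0.01 ] -0.8201549143061582
```

Request:
send_rows([
  [[0.4,-0.7,0],[0,0,-0.82]],
  [[0.4,-0.7,0],[0,0,-0.82]],
  [[0.4,-0.7,0],[0,0,-0.82]],
  [[0.4,-0.7,0],[0,0,-0.82]],
  [[0.4,-0.7,0],[0,0,-0.82]],
  [[0.4,-0.7,0],[0,0,-0.82]],
  [[0.4,-0.7,0],[0,0,-0.82]],
  [[0.4,-0.7,0],[0,0,-0.82]],
  [[0.4,-0.7,0],[0,0,-0.82]],
  [[0.4,-0.7,0],[0,0,-0.82]],
  [[0.4,-0.7,0],[0,0,-0.82]],
  [[0.4,-0.7,0],[0,0,-0.82]],
], fingers=0.5)

```text
clock: 44.35
tool_pos: [0.4626, 0.0708, 0.257]
eef_rot: [0.216, 0.976, -0.0, 0.0]
contact_force: [-0.1, 0.1, -0.6]
opening: 0.5
finger_force: 0.0
```

Run:
```python
from plan import *
st(); plan((.557,.3065,.2,np.pi-.115),(.557,.3065,.109,np.pi-.115))
```

```text
t 44.35 tcp [0.4626 0.0708 0.257 ] yaw 2.7056 tilt 0.02 F [-0.1  0.1 -0.6] open 0.5 grip 0.0 q7 0.34
[[0.047, 0.845, 0.19], [-0.0, 0.0, -0.102]] mm 260 deg 18
[[0.047, 0.845, 0.493], [-0.0, 0.0, -0.102]] mm 294 deg 18
```

Request:
send_rows([
  [[0.047,0.845,0.15],[0,0,-0.102]],
  [[0.047,0.845,0.15],[0,0,-0.102]],
  [[0.047,0.845,0.15],[0,0,-0.102]],
  [[0.047,0.845,0.15],[0,0,-0.102]],
  [[0.047,0.845,0.19],[0,0,-0.102]],
  [[0.047,0.845,0.19],[0,0,-0.102]],
  [[0.047,0.845,0.19],[0,0,-0.102]],
])

```text
clock: 45.22
tool_pos: [0.5584, 0.3041, 0.2001]
eef_rot: [0.061, 0.998, -0.001, 0.0]
contact_force: [-0.5, -0.7, -0.2]
opening: 0.497
finger_force: 0.0
```

Run:
```python
from plan import *
st(); plan((.557,.3065,.109,np.pi-.115))
```

```text
t 45.23 tcp [0.5584 0.3041 0.2001] yaw 3.0186 tilt 0.11 F [-0.5 -0.7 -0.2] open 0.497 grip 0.0 q7 0.34
[[0.006, 0.008, 0.304], [-0.001, 0.0, -0.003]] mm 91 deg 0
```

Request:
send_rows([
  [[0.004,0.006,0.12],[0,0,-0.003]],
  [[0.004,0.006,0.2],[0,0,-0.003]],
  [[0.004,0.006,0.26],[0,0,-0.003]],
  [[0.004,0.006,0.29],[0,0,-0.003]],
  [[0.004,0.006,0.3],[0,0,-0.003]],
  [[0.004,0.006,0.3],[0,0,-0.003]],
])

```text
clock: 45.98
tool_pos: [0.5576, 0.3084, 0.1106]
eef_rot: [0.056, 0.998, 0.0, 0.0]
contact_force: [-0.6, 0.4, 0.7]
opening: 0.501
finger_force: 0.0
```

Request:
send_rows([
  [[0,0,0],[0,0,0]],
  [[0,0,0],[0,0,0]],
  [[0,0,0],[0,0,0]],
  [[0,0,0],[0,0,0]],
  [[0,0,0],[0,0,0]],
], fingers=0.0, newtons=20)

```text
clock: 46.6
tool_pos: [0.5572, 0.3058, 0.11]
eef_rot: [0.057, 0.998, -0.002, -0.0]
contact_force: [-2.2, -4.7, 4.4]
opening: 0.133
finger_force: 20.0
```

Run:
```python
from plan import *
st(); d=-.1*np.array([np.cos(.115),-np.sin(.115)]); s=get_state(); print((R.from_quat(s["eef_rot"]).inv().apply([*d,0])/.3).round(3))
```

```text
t 46.6 tcp [0.5572 0.3058 0.11  ] yaw 3.0283 tilt 0.24 F [-2.2 -4.7  4.4] open 0.133 grip 20.0 q7 0.26
[0.333 0.001 0.   ]
```

Request:
send_rows([
  [[0.04,-0.004,0],[0,0,0]],
  [[0.08,-0.004,0],[0,0,0]],
  [[0.12,-0.004,0],[0,0,0]],
  [[0.16,-0.004,0],[0,0,0]],
  [[0.2,-0.004,0],[0,0,0]],
  [[0.24,-0.004,0],[0,0,0]],
  [[0.28,-0.004,0],[0,0,0]],
  [[0.3,-0.004,0],[0,0,0]],
  [[0.32,-0.004,0],[0,0,0]],
  [[0.333,-0.004,0],[0,0,0]],
  [[0.34,-0.004,0],[0,0,0]],
  [[0.34,-0.004,0],[0,0,0]],
])

```text
clock: 48.1
tool_pos: [0.4662, 0.3172, 0.1102]
eef_rot: [0.059, 0.998, 0.001, 0.007]
contact_force: [23.3, -4.2, -8.9]
opening: 0.134
finger_force: 20.0
```

Run:
```python
from plan import *
st(); s=get_state(); print(np.hypot(*(s["tool_pos"]-[.5572,.3058,0])[:2]))
```

```text
t 48.1 tcp [0.4662 0.3172 0.1102] yaw 3.023 tilt 0.86 F [23.3 -4.2 -8.9] open 0.134 grip 20.0 q7 0.03
0.09166244527574963
```

Request:
send_rows([
  [[-0.015,0,0],[0,0,0]],
  [[-0.015,0,0],[0,0,0]],
])

```text
clock: 48.35
tool_pos: [0.4664, 0.3172, 0.1101]
eef_rot: [0.058, 0.998, 0.001, 0.004]
contact_force: [13.4, -3.2, -4.1]
opening: 0.139
finger_force: 20.0
```

Request:
send_rows([
  [[0,0,0],[0,0,0]],
  [[0,0,0],[0,0,0]],
  [[0,0,0],[0,0,0]],
  [[0,0,0],[0,0,0]],
], fingers=0.5)

```text
clock: 48.85
tool_pos: [0.4596, 0.3184, 0.11]
eef_rot: [0.055, 0.998, 0.0, -0.0]
contact_force: [-0.7, -0.2, 0.3]
opening: 0.499
finger_force: 0.0
```

Request:
send_rows([
  [[0,0,-0.15],[0,0,0]],
  [[0,0,-0.3],[0,0,0]],
  [[0,0,-0.45],[0,0,0]],
  [[0,0,-0.45],[0,0,0]],
  [[0.1,-0.95,-0.45],[0,0,0]],
  [[0.1,-0.95,-0.45],[0,0,0]],
  [[0.1,-0.95,-0.45],[0,0,0]],
  [[0.1,-0.95,-0.45],[0,0,0]],
  [[0.1,-0.95,-0.45],[0,0,0]],
  [[0.1,-0.95,-0.45],[0,0,0]],
])

```text
clock: 50.1
tool_pos: [0.3968, 0.0346, 0.2439]
eef_rot: [0.058, 0.998, -0.001, -0.002]
contact_force: [-0.2, 0.3, 0.1]
opening: 0.497
finger_force: 0.0
```

Request:
send_rows([
  [[0,-0.7,0],[0,0,0]],
  [[0,-0.7,0],[0,0,0]],
  [[0,-0.7,0],[0,0,0]],
  [[0,-0.7,0],[0,0,0]],
  [[0,-0.7,0],[0,0,0]],
  [[0,-0.7,0],[0,0,0]],
])

```text
clock: 50.85
tool_pos: [0.376, -0.1688, 0.245]
eef_rot: [0.054, 0.999, 0.001, 0.0]
contact_force: [-0.6, -0.3, -0.4]
opening: 0.499
finger_force: 0.0
```

Run:
```python
from plan import *
st()
S,T=grab("scene",5),grab("top",5); te=np.load("tester.npy")
p=np.round(proj(S,(.55,.1,.06))[0]).astype(int); a=crop(S,p[0]-60,p[1]-75,p[0]+60,p[1]+75,4)
p=np.round(proj(T,(.55,.14,.06))[0]).astype(int); b=crop(T,p[0]-55,p[1]-40,p[0]+55,p[1]+40,320/110)
b=cv2.copyMakeBorder(b,0,600-b.shape[0],0,0,cv2.BORDER_CONSTANT); cv2.imwrite("pics/end.png",np.hstack([a,b])[:, :800])
for s in(S,T):
    for k,l in((.0,"closed"),): 
        c=np.round(proj(s,[.4664,.3177,.12])[0]).astype(int); g=s["img"][c[1]-9:c[1]+10,c[0]-9:c[0]+10].mean(2); print(c,proj(s,[[.4664,.3177,.1285]]))
    for nm,q in(("nest0",(.09,-.108,.065+.024)),("nest2",(.09,.036,.089))): print(nm,proj(s,tw(te,q)).round(1))
```

```text
t 50.85 tcp [ 0.376  -0.1688  0.245 ] yaw 3.0329 tilt 0.09 F [-0.6 -0.3 -0.4] open 0.499 grip 0.0 q7 1.08
[308 105] [[307.78435155 102.93776155]]
nest0 [[314.4 232.7]]
nest2 [[332.3 193.9]]
[147 196] [[146.48446536 195.41746752]]
nest0 [[263.4 136.6]]
nest2 [[225.  139.2]]
```

View pics/end.png

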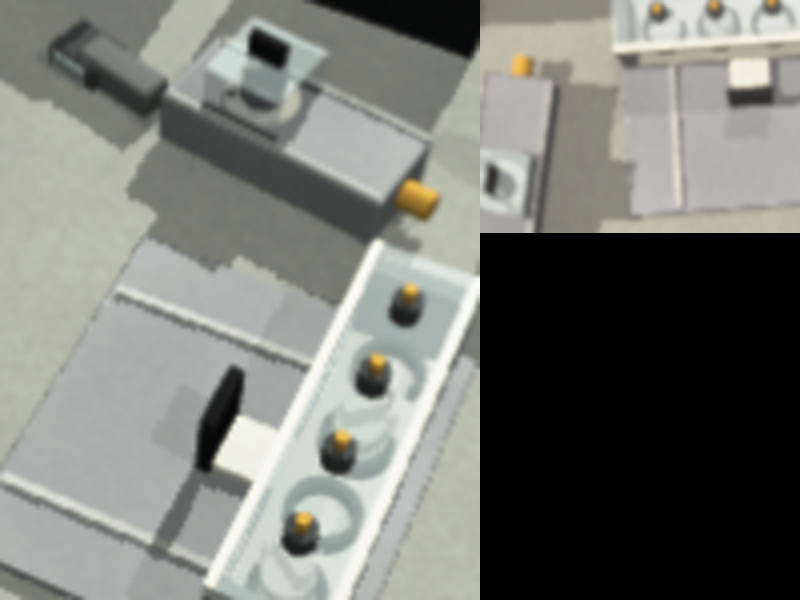

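Run:
```python
from plan import *
S,T=grab("scene",5),grab("top",5); 
d=np.array([np.cos(.115),-np.sin(.115)]); k=np.array([.4664,.3177])
def cen(s,e):
    p=k+e*d; c=np.round(proj(s,[p[0],p[1],.117])[0]).astype(int); g=s["img"][c[1]-9:c[1]+10,c[0]-9:c[0]+10].mean(2)
    n,l,st_,ce=cv2.connectedComponentsWithStats((g<75).astype(np.uint8)); j=1+st_[1:,4].argmax(); return ce[j]+c-9,st_[j,4]
for nm,(a,b),e in(("open",(load("S0"),load("T0")),.092),("now",(S,T),0.)):
    (u,nu),(v,nv)=cen(a,e),cen(b,e); P,g=tri(a,u,b,v); print(nm,u,nu,v,nv,P,"gap",g,"along",(P[:2]-k)@d,"side",(P[:2]-k)@[-d[1],d[0]], [ ((onz(s,q,.119)[:2]-k)@d).round(4) for s,q in((a,u),(b,v))])
```

```text
open [330.56716418 116.86567164] 67 [150.94117647 171.47058824] 17 [0.55670125 0.30609984 0.11535011] gap 0.0007649031289037385 along 0.09103586748660127 side -0.001161769896314526 [np.float64(0.0927), np.float64(0.09)]
now [307.57377049 105.98360656] 61 [147.72222222 196.05555556] 18 [0.46677596 0.3165022  0.11548761] gap 0.0013547425369954515 along 0.0005109221859336439 side -0.001146751015070455 [np.float64(0.0026), np.float64(-0.0005)]
```

```bash
python3 -c "
from plant import *
print(finish_job())"
```

```text
the job is handed in; nothing more can be done
None
```

I seated both vent valves that were on the bench in nests 0 and 2, pushed the carriage home, turned the knob to its mark, slid the lock cover fully over it, and handed the job in at about 51 s.

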